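# Change the conveyor rollers in their carriages

## Task

Change the rollers: lift the worn black roller out of its carriage and lay it in the red reject tray, and fit each of the three new orange rollers into the carriage of its own length, with both journals right down in the slots. Set the rollers down rather than dropping them, and leave the hex keys and the oil bottle where they are.

Things in the scene. Friction and masses are not known exactly. Their poses are not given: they have to be found in the camera images.
- short_roller: the short new roller: orange cover 48 mm long and 28 mm in diameter, with a steel journal (10 mm in diameter, 22 mm long) sticking out of each end, 92 mm over all, about 160 g; lies on the bench. Origin at its middle, on its axis (14 mm above what it lies on); own y axis along the roller, both ends alike; it can roll about y
- medium_roller: the medium new roller: orange cover 78 mm long and 28 mm in diameter, with a steel journal (10 mm in diameter, 22 mm long) sticking out of each end, 122 mm over all, about 202 g; lies on the bench. Origin at its middle, on its axis (14 mm above what it lies on); own y axis along the roller, both ends alike; it can roll about y
- long_roller: the long new roller: orange cover 108 mm long and 28 mm in diameter, with a steel journal (10 mm in diameter, 22 mm long) sticking out of each end, 152 mm over all, about 244 g; lies on the bench. Origin at its middle, on its axis (14 mm above what it lies on); own y axis along the roller, both ends alike; it can roll about y
- worn_roller: the worn roller: same size as the medium new roller (cover 78 mm long and 28 mm in diameter, journals 10 mm in diameter and 22 mm long) but with a black cover; at the start it sits in the medium carriage. About 200 g. Origin at its middle, on its axis; own y axis along the roller
- short_carriage: fixed carriage of the short roller: grey base 48 x 82 x 8 mm, at each end in y a blue cheek 6 mm thick, 44 wide, 59 high, 64 mm apart inside. Slot in each cheek, open above: 28 mm wide at the top, 12 from 45 mm height down to its floor at 35. Seated, the cover is between the cheeks (8 mm play each end), journals on the slot floors, axis along y, 40 mm up. Origin: centre of underside; z up
- medium_carriage: fixed carriage of the medium roller: grey base 48 x 112 x 8 mm, at each end in y a blue cheek 6 mm thick, 44 wide, 59 high, 94 mm apart inside. Slot in each cheek, open above: 28 mm wide at the top, 12 from 45 mm height down to its floor at 35. Seated, the cover is between the cheeks (8 mm play each end), journals on the slot floors, axis along y, 40 mm up. Origin: centre of underside; z up
- long_carriage: fixed carriage of the long roller: grey base 48 x 142 x 8 mm, at each end in y a blue cheek 6 mm thick, 44 wide, 59 high, 124 mm apart inside. Slot in each cheek, open above: 28 mm wide at the top, 12 from 45 mm height down to its floor at 35. Seated, the cover is between the cheeks (8 mm play each end), journals on the slot floors, axis along y, 40 mm up. Origin: centre of underside; z up
- reject_tray: open red tray for rejects, fixed to the bench: outside 100 mm (x) by 180 mm (y) by 32 mm high, walls and floor 3 mm thick. Origin at the centre of its underside, long side along y, z up
- hex_keys: bystander: blue folding hex key set, 30 x 90 x 26 mm, lying on the bench; leave it alone. Origin at the centre of its underside, y along its length
- oil_bottle: bystander: white dropper bottle with a pointed orange cap, 39 mm in diameter, 112 mm high, standing behind the work on the left, beside the black jig; leave it alone. Origin at the centre of its underside, z up

How it is judged:
At the end, for the whole second after the job is handed in: Each orange roller sits in the carriage of its length: middle within 4 mm across and 11 mm along, axis 36 to 44 mm above the bench and within 0.06 rad of the carriage's y. The black roller lies level on the red tray's floor, inside its walls. All rollers at rest (x of short_roller in the frame of short_carriage between -0.004 and 0.004 m and y of short_roller in the frame of short_carriage between -0.011 and 0.011 m and z of short_roller in the frame of short_carriage between 0.036 and 0.044 m and angle between the y axis of short_roller and the y axis of short_carriage, either way round below 0.06 rad and linear speed of each of short_roller, medium_roller, long_roller, worn_roller below 0.02 m/s and angular speed of each of short_roller, medium_roller, long_roller below 0.5 rad/s and x of medium_roller in the frame of medium_carriage between -0.004 and 0.004 m and y of medium_roller in the frame of medium_carriage between -0.011 and 0.011 m and z of medium_roller in the frame of medium_carriage between 0.036 and 0.044 m and angle between the y axis of medium_roller and the y axis of medium_carriage, either way round below 0.06 rad and x of long_roller in the frame of long_carriage between -0.004 and 0.004 m and y of long_roller in the frame of long_carriage between -0.011 and 0.011 m and z of long_roller in the frame of long_carriage between 0.036 and 0.044 m and angle between the y axis of long_roller and the y axis of long_carriage, either way round below 0.06 rad and x of worn_roller in the frame of reject_tray between -0.045 and 0.045 m and y of worn_roller in the frame of reject_tray between -0.085 and 0.085 m and z of worn_roller in the frame of reject_tray between 0.012 and 0.023 m and angle between worn_roller's own y axis and vertical between 1.45 and 1.69 rad); the robot touches nothing.
It fails at once if the hex keys are disturbed (more than 20 mm) (distance of hex_keys from where it was at the start of the episode above 0.02 m).
It fails at once if the oil bottle is shifted (more than 20 mm) or tipped (distance of oil_bottle from where it was at the start of the episode above 0.02 m or angle between oil_bottle's own z axis and vertical above 0.35 rad).
It fails at once if a roller is dropped or thrown (moves faster than 0.9 m/s out of the fingers, a fall of about 40 mm) ((linear speed of short_roller above 0.9 m/s and contact force between the fingers and short_roller below 0.1 N) or (linear speed of medium_roller above 0.9 m/s and contact force between the fingers and medium_roller below 0.1 N) or (linear speed of long_roller above 0.9 m/s and contact force between the fingers and long_roller below 0.1 N) or (linear speed of worn_roller above 0.9 m/s and contact force between the fingers and worn_roller below 0.1 N)).
It also fails if it takes over 99 s, if anything falls off the work surface, if the arm or the gripper's body presses on something with over 40 N, if the wrist force passes 120 N, or if a joint passes its speed limit or range.

## Robot

A 6-joint arm with a two-finger parallel gripper is mounted at the origin on a cart in front of the work surface, level with it; the furniture and walls round the work are solid. World frame = base frame: x ahead of the robot, y to its left, z up, the work surface at z = 0. Lengths are in m, angles in rad, forces in N, time in s.
With the tool pointing down it reaches from about 0.3 to 0.775 m from the base axis. Payload 14.6 kg.
Tool frame: the origin (TCP) lies midway between the tips of the shut fingers; the grasp point (between the pads) lies 19 mm behind it; x points along the fingers, y is the direction in which the jaws open and shut, and the axes are right-handed (so a half turn about x gives the same grasp; the last joint's range is limited). The gripper opens to 94 mm and grips with 3 to 60 N. Pads are 16 mm wide; open, the fingers measure 119 mm over their backs; the gripper's body (75 mm by 177 mm) begins 78 mm behind the grasp point.
Start: joints at [-1.339, 0.3, 1.521, -0, 1.321, -0.067], TCP at [0.162, -0.526, 0.175] pointing down, gripper open.
Joint ranges: [-3.03, 3.03], [-0.79, 2.21], [0.23, 2.52], [-1.04, 4.18], [0, 3.07], [-2.55, 2.55]. Speed limits (rad/s): [2.22, 2.22, 2.57, 3.14, 3.14, 3.14].

## Interface

Orientations are given as a 3x3 rotation matrix whose columns are the frame's x, y, z axes.
In Python, from rig import ctrl, camera, get_calibration gives the robot as it stands.
- The arm moves only by the tool step_arm, never from a script. Its argument "series" is text: rows parted by semicolons, each of 7 numbers parted by spaces: the shift along the tool's x, y, z each as a share of 600 mm, from -1 to 1, then the turn, a rotation vector about the tool's x, y, z each as a share of 0.5 rad, from -1 to 1, then the closure, from -1 (fully open) to 1 (shut). A call has 1 to 10 rows; each row shifts and turns the commanded pose from where the row before left it, along the tool's axes as they then stand; what a row does not reach is not made up. A row lasts 1/8 s, in which the tool goes at most 62.5 mm and 10.7 degrees, less where a joint would pass 70% of its speed; a pose out of reach is approached as far as the arm can. A call with a number of a shift or a turn outside -1 to 1 is refused whole. A call with a gripper value outside its range is refused whole. The fingers move at their own pace and stop on an object; "newtons" is the grip in N (left out, the last holds). Time passes only in rows, so rows that do not move let the fingers close. It gives the time, the measured TCP pose, the force and the opening at its end, in the units of the state.
- ctrl.get_state(): the state, without advancing time (a new reading comes with each control period).
- camera(name): name is "scene" or "top" or "wrist"; returns (picture, depth): 480x640x3 uint8, red, green, blue; 480x640 float32, m along the optical axis (not along the pixel's ray), 0 where there is no reading.
- get_calibration(name): a dict with "intrinsics" (3x3 intrinsics, pixels), "R" (3x3) and "t" (3): a world point X has camera coordinates R X + t. Camera axes: x right, y down, z forward; pixel columns grow to the right and rows downward; lengths in m; the calibration is good to about 2 mm. The wrist camera is an equidistant fisheye: a pixel r from the principal point sees the ray r / f radians off the axis. A picture is of the moment at which its call begins: read the wrist's pose just before it. get_calibration takes no time and is no camera call; for the wrist camera it gives the pose at the moment of the call.
- ctrl.close_job(): hands the job in, once; it reports no verdict.
The state is a dict: "clock": time; "qpos": joint angles; "qvel": joint speeds; "effort": joint torques, N m; "eef_pos": TCP position; "eef_rot": TCP orientation; "force": force on the tool from outside, world axes, zero at the start; "ft_torque": the same for the moment, N m; "gripper_width": finger opening in m.
Only numpy, scipy, OpenCV 4.12 (cv2) and the standard library are available. Lean on these libraries where they do the work, as an engineer would, in place of code of your own. Each camera call takes 0.05 s, during which the arm holds its last target.

## Working session

There is one attempt and no reset: what is moved stays moved. The work goes in short steps, Python scripts to look and compute and a tool call to move; the robot and the scene stay as the last step left them, time stands still between calls to the robot, and variables do not carry over. Pictures are saved under pics/ and viewed, and the job is handed in when it is done.

Besides the shell and the picture viewer there is one more tool, called as a command line: name --argument value ..., lists and objects as JSON in quotes. step_arm: Moves the arm, as the interface text tells. Shift numbers are shares of 600 mm and turn numbers shares of 0.5 rad, none past 1 either way. Its arguments: {"type":"object","properties":{"series":{"type":"string"},"newtons":{"type":"number"}},"required":["series"]}

```bash
ls; mkdir -p pics
python3 - <<'E'
from rig import ctrl,camera,get_calibration
import cv2,numpy as np
s=ctrl.get_state()
for k,v in s.items(): print(k,np.round(v,3).tolist())
for n in("top","scene"):
    p,d=camera(n); cv2.imwrite(f"pics/{n}0.png",p[:,:,::-1]); np.save(f"pics/{n}0.npy",d); c=get_calibration(n); print(n,c)
E
```

```text
pics
clock 0.0
qpos [-1.339, 0.3, 1.522, 0.0, 1.321, -0.067]
qvel [0.0, 0.001, 0.001, -0.0, 0.0, -0.002]
effort [-0.001, -53.181, -35.273, 0.071, 0.024, -0.0]
eef_pos [0.162, -0.525, 0.174]
eef_rot [[-0.0, 0.294, -0.956], [0.001, -0.956, -0.294], [-1.0, -0.001, -0.0]]
force [0.837, -0.166, -0.002]
ft_torque [-0.003, -0.033, -0.05]
gripper_width 0.094
top {'intrinsics': array([[529.34061385,   0.        , 317.33786117],
       [  0.        , 529.34061385, 242.76942464],
       [  0.        ,   0.        ,   1.        ]]), 'R': array([[-0.02532238, -0.99964462, -0.00833112],
       [-0.98542151,  0.02636285, -0.16807574],
       [ 0.16823565,  0.00395358, -0.98573888]]), 't': array([0.05372836, 0.52646791, 1.309637  ])}
scene {'intrinsics': array([[556.28942095,   0.        , 320.35379831],
       [  0.        , 556.28942095, 231.2015517 ],
       [  0.        ,   0.        ,   1.        ]]), 'R': array([[-0.88752194, -0.46056632, -0.0135451 ],
       [-0.19886909,  0.40941204, -0.89041163],
       [ 0.41563914, -0.78756615, -0.45495457]]), 't': array([0.50021256, 0.14962402, 1.48416489])}
```

View pics/top0.png

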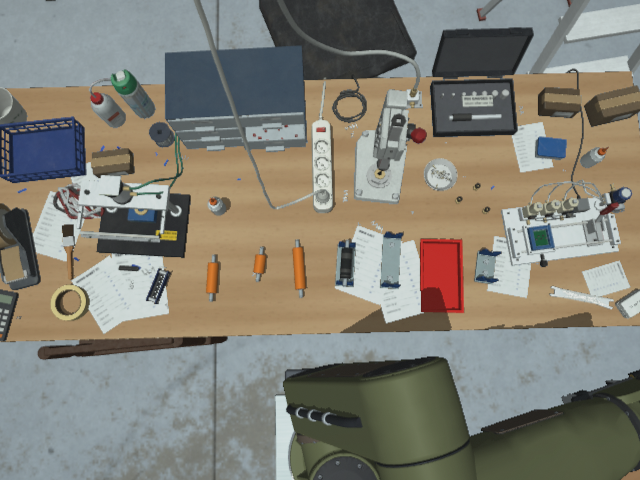

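View pics/scene0.png

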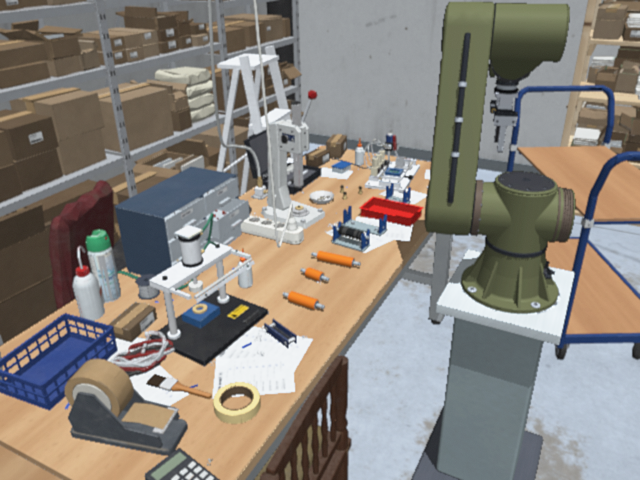

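```bash
cat > h.py <<'E'
import cv2,numpy as np
from rig import ctrl,camera,get_calibration
def cloud(n,d,c=None):
    c=c or get_calibration(n);K=c["intrinsics"];v,u=np.mgrid[0:480,0:640]
    P=np.stack([(u-K[0,2])/K[0,0]*d,(v-K[1,2])/K[1,1]*d,d],-1)
    return (P-c["t"])@c["R"]
E
python3 - <<'E'
from h import *
im=cv2.imread("pics/top0.png");d=np.load("pics/top0.npy");W=cloud("top",d)
hsv=cv2.cvtColor(im,cv2.COLOR_BGR2HSV)
def comp(m,name,zmin,zmax,minn=60):
    m=(m&(W[...,2]>zmin)&(W[...,2]<zmax)&(d>0)).astype(np.uint8)
    n,l,st,ce=cv2.connectedComponentsWithStats(m,connectivity=8)
    for i in range(1,n):
        if st[i,4]<minn: continue
        P=W[l==i]; (cx,cy),(w,h),a=cv2.minAreaRect((P[:,:2]*1000).astype(np.float32))
        print(name,"px",ce[i].round(),"n",st[i,4],"c mm",round(cx,1),round(cy,1),"wh",round(w,1),round(h,1),"ang",round(a,1),"z",np.round(np.percentile(P[:,2],[5,50,98]),3))
H,S,V=[hsv[...,i].astype(int) for i in range(3)]
print("orange");comp((H>5)&(H<16)&(S>200)&(V>120),"or",0.012,.15)
comp(((H<4)|(H>176))&(S>180)&(V>90),"red",-.01,.06)
comp((H>90)&(H<125)&(S>80)&(W[...,1]<.1)&(W[...,0]<.6),"blue",.04,.08,15)
r=im[190:330,130:530];cv2.imwrite("pics/crop.png",cv2.resize(r,(800,280),interpolation=cv2.INTER_CUBIC))
# height map
z=W[...,2];print("bench z",np.median(z[300:320,230:330]))
hm=np.clip(z/0.6*255,0,255).astype(np.uint8);cv2.imwrite("pics/hm.png",cv2.applyColorMap(hm,cv2.COLORMAP_JET))
E
```

```text
orange
red px [441. 275.] n 2965 c mm 438.4 -274.8 wh 107.4 186.8 ang 86.6 z [-0.001  0.005  0.037]
blue px [540. 238.] n 318 c mm 523.5 -522.9 wh 57.7 56.4 ang 5.3 z [0.058 0.064 0.07 ]
blue px [388. 233.] n 15 c mm 545.8 -141.8 wh 15.2 4.7 ang 85.0 z [0.044 0.051 0.063]
blue px [399. 234.] n 16 c mm 543.5 -168.9 wh 13.2 4.6 ang 80.5 z [0.043 0.053 0.061]
blue px [341. 243.] n 15 c mm 524.3 -21.5 wh 13.3 2.5 ang 86.9 z [0.042 0.055 0.061]
blue px [485. 251.] n 18 c mm 495.3 -386.3 wh 15.3 5.1 ang 81.7 z [0.043 0.055 0.06 ]
blue px [496. 252.] n 16 c mm 489.9 -412.3 wh 14.5 3.1 ang 78.3 z [0.041 0.049 0.061]
blue px [482. 278.] n 19 c mm 427.1 -372.6 wh 14.8 5.4 ang 81.8 z [0.042 0.056 0.06 ]
blue px [494. 280.] n 20 c mm 421.0 -399.8 wh 14.0 5.5 ang 71.0 z [0.041 0.052 0.063]
blue px [339. 282.] n 15 c mm 426.1 -11.3 wh 12.9 6.0 ang 74.6 z [0.045 0.056 0.06 ]
blue px [350. 282.] n 15 c mm 422.9 -38.2 wh 6.0 11.7 ang 5.5 z [0.043 0.056 0.068]
blue px [385. 284.] n 18 c mm 417.0 -127.8 wh 14.2 4.5 ang 84.2 z [0.041 0.053 0.061]
blue px [396. 285.] n 15 c mm 414.5 -155.0 wh 12.6 4.0 ang 74.5 z [0.041 0.053 0.059]
bench z 0.00017394671371979091
```

View pics/crop.png

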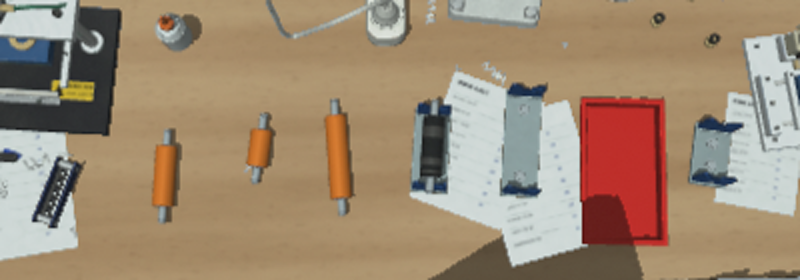

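View pics/hm.png

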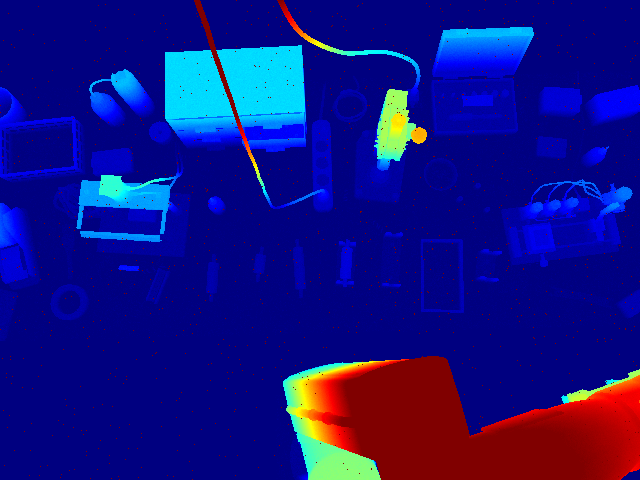

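Run:
```python
from h import *
im=cv2.imread("pics/top0.png");d=np.load("pics/top0.npy");W=cloud("top",d)
hsv=cv2.cvtColor(im,cv2.COLOR_BGR2HSV)
print(hsv[277,213],hsv[263,260],hsv[268,299],W[277,213],W[262,345])
z=W[...,2]
def rep(sl,zmin,zmax,name):
    m=np.zeros(z.shape,np.uint8);m[sl]=1
    m=((m>0)&(z>zmin)&(z<zmax)).astype(np.uint8)
    n,l,st,ce=cv2.connectedComponentsWithStats(m,connectivity=8)
    for i in range(1,n):
        if st[i,4]<4: continue
        P=W[l==i];c=P[:,:2].mean(0)*1000;(cx,cy),(w,h),a=cv2.minAreaRect((P[:,:2]*1000).astype(np.float32))
        q=P[:,:2]-P[:,:2].mean(0);ev,V=np.linalg.eigh(q.T@q);ax=V[:,1]*np.sign(V[0,1])
        print(name,"n",st[i,4],"mean",c.round(1),"rect",round(cx,1),round(cy,1),round(w,1),round(h,1),"axis yaw deg",round(np.degrees(np.arctan2(ax[1],ax[0])),1),"zmax",P[:,2].max().round(4))
rep(np.s_[245:310,195:230],.010,.04,"medroll")
rep(np.s_[240:285,245:275],.010,.04,"shortroll")
rep(np.s_[230:305,285:312],.010,.04,"longroll")
rep(np.s_[262:310,140:175],.010,.04,"hex")
rep(np.s_[190:220,200:232],.01,.2,"bottle")
rep(np.s_[232:295,330:360],.053,.068,"medcar")
rep(np.s_[232:295,330:360],.045,.058,"wornroll+")
rep(np.s_[225:295,375:406],.053,.068,"longcar")
rep(np.s_[243:290,470:505],.053,.068,"shortcar")
rep(np.s_[230:320,415:468],.024,.045,"tray")
# base plates
for nm,sl in (("medbase",np.s_[232:295,330:360]),("longbase",np.s_[225:295,375:406]),("shortbase",np.s_[243:290,470:505])): rep(sl,.004,.013,nm)
```

```text
[ 13 198 187] [ 14 197 198] [ 13 194 206] [0.44858928 0.3100232  0.02820201] [ 0.47547589 -0.02875225  0.0505474 ]
medroll n 400 mean [448.4 313.5] rect 449.1 315.1 28.6 122.0 axis yaw deg -3.6 zmax 0.0327
shortroll n 265 mean [480.9 191.4] rect 481.6 192.2 27.7 92.3 axis yaw deg -8.0 zmax 0.0346
longroll n 512 mean [466.1  89.6] rect 468.0 90.0 151.3 27.7 axis yaw deg 2.8 zmax 0.0347
hex n 7 mean [475.9 468.3] rect 476.3 468.2 13.0 3.8 axis yaw deg 37.6 zmax 0.0207
hex n 8 mean [481.5 445.1] rect 481.4 444.8 11.3 2.5 axis yaw deg 83.1 zmax 0.0171
hex n 6 mean [471.7 484.4] rect 471.7 484.1 12.0 2.7 axis yaw deg 38.3 zmax 0.0147
hex n 393 mean [431.8 455.8] rect 431.7 455.4 30.4 89.0 axis yaw deg -21.0 zmax 0.0317
hex n 5 mean [468.7 495.3] rect 468.3 495.1 7.1 2.1 axis yaw deg 42.2 zmax 0.0142
bottle n 249 mean [629.5 296.1] rect 634.4 299.9 38.0 37.6 axis yaw deg -45.6 zmax 0.1173
medcar n 13 mean [525.7 -19.2] rect 526.0 -20.1 10.4 5.7 axis yaw deg 78.2 zmax 0.0611
medcar n 12 mean [522.8 -50.6] rect 522.6 -50.4 10.3 5.3 axis yaw deg 71.6 zmax 0.0616
medcar n 112 mean [472.9 -31.2
[... 4322 characters left out ...]
rect 472.3 -434.9 28.3 14.8 axis yaw deg -9.9 zmax 0.0073
shortbase n 4 mean [ 469.5 -358.2] rect 470.1 -358.1 5.2 2.8 axis yaw deg 26.1 zmax 0.0078
shortbase n 6 mean [ 452.4 -442.8] rect 452.3 -443.1 10.5 1.8 axis yaw deg 17.2 zmax 0.0092
shortbase n 53 mean [ 429.8 -430.6] rect 427.0 -429.9 22.9 49.3 axis yaw deg 0.0 zmax 0.0108
shortbase n 26 mean [ 417.4 -397.5] rect 416.3 -396.0 27.8 8.6 axis yaw deg 77.1 zmax 0.0126
shortbase n 4 mean [ 409.6 -419.3] rect 409.5 -419.3 7.6 1.7 axis yaw deg -0.8 zmax 0.0103
shortbase n 4 mean [ 410.4 -438.1] rect 409.9 -437.9 4.6 4.2 axis yaw deg -1.9 zmax 0.0089
shortbase n 8 mean [ 403.7 -403. ] rect 403.7 -402.4 7.7 5.3 axis yaw deg -65.9 zmax 0.0069
```

```bash
cat >> h.py <<'E'
from scipy.spatial.transform import Rotation as R_
def plan(x,y,z,yaw,n=None,c=-1):
    """yaw: tool y heading, deg. pos mm"""
    s=ctrl.get_state();p=np.array(s["eef_pos"]);R=np.array(s["eef_rot"])
    a=np.radians(yaw);Y=np.array([np.cos(a),np.sin(a),0]);X=np.array([0,0,-1.]);T=np.stack([X,Y,np.cross(X,Y)],1)
    g=np.array([x,y,z])/1000
    rv=R_.from_matrix(R.T@T).as_rotvec();dist=np.linalg.norm(g-p)
    m=max(1,int(np.ceil(dist/.058)),int(np.ceil(np.linalg.norm(rv)/.17)))
    n=n or m
    out=[]
    for i in range(n):
        Ri=R@R_.from_rotvec(rv*i/n).as_matrix()
        sh=Ri.T@(g-p)/n/.6; out.append(np.r_[sh,rv/n/.5])
    print("t",round(float(s["clock"]),2),"pos",(p*1000).round(1),"F",np.round(s["force"],1),"w",round(float(s["gripper_width"])*1000,1),"yaw",np.degrees(np.arctan2(R[1,1],R[0,1])).round(1),"rows",n,"min",m)
    print("; ".join(" ".join(f"{v+0:.4g}" if abs(v)>5e-4 else "0" for v in np.round(o,3))+f" {c}" for o in out))
E
python3 - <<'E'
from h import *
d=np.load("pics/top0.npy");W=cloud("top",d);z=W[...,2]
def hh(x0,x1,y0,y1):
    m=(W[...,0]>x0)&(W[...,0]<x1)&(W[...,1]>y0)&(W[...,1]<y1)&(d>0);print((x0,x1,y0,y1),np.percentile(z[m],[50,99,99.9]).round(3))
hh(.36,.56,-.5,-.36);hh(.4,.5,-.5,-.43);hh(.4,.56,-.56,-.44);hh(.36,.6,-.35,.2);hh(.55,.65,.05,.25);hh(.36,.54,.2,.42);hh(.36,.54,.35,.42)
m=(z>.025)&(z<.04)
m[:230]=0;m[320:]=0;m[:,:415]=0;m[:,468:]=0
P=(W[m][:,:2]*1000).astype(np.float32);print(cv2.minAreaRect(P))
for lo,hi in((395,400),(440,450),(478,485)):
    q=P[(P[:,0]>lo)&(P[:,0]<hi)];print(lo,np.percentile(q[:,1],[2,98]))
for lo,hi in((-310,-300),(-250,-240)):
    q=P[(P[:,1]>lo)&(P[:,1]<hi)];print(lo,np.percentile(q[:,0],[2,98]))
plan(474,-31,175,-95.2)
E
```

```text
(0.36, 0.56, -0.5, -0.36) [0.004 0.062 0.069]
(0.4, 0.5, -0.5, -0.43) [0.004 0.053 0.067]
(0.4, 0.56, -0.56, -0.44) [0.02  0.068 0.071]
(0.36, 0.6, -0.35, 0.2) [0.002 0.054 0.06 ]
(0.55, 0.65, 0.05, 0.25) [0.002 0.808 0.831]
(0.36, 0.54, 0.2, 0.42) [0.001 0.03  0.166]
(0.36, 0.54, 0.35, 0.42) [0.    0.161 0.169]
((438.93597412109375, -275.616943359375), (109.16140747070312, 188.20953369140625), 86.77935791015625)
395 [-326.44244568 -220.2301004 ]
440 [-328.70116028 -222.15014648]
478 [-329.67273926 -223.7446521 ]
-310 [343.4495575  530.55921143]
-250 [347.39106323 532.10252197]
t 0.1 pos [ 161.8 -525.4  174.3] F [ 0.5 -0.5  0.6] w 94.1 yaw -72.9 rows 11 min 11
0 -0.058 -0.067 0.071 0 0 -1; 0 -0.06 -0.065 0.071 0 0 -1; 0 -0.062 -0.063 0.071 0 0 -1; 0 -0.064 -0.061 0.071 0 0 -1; 0 -0.067 -0.058 0.071 0 0 -1; 0 -0.069 -0.056 0.071 0 0 -1; 0 -0.071 -0.054 0.071 0 0 -1; 0 -0.072 -0.051 0.071 0 0 -1; 0 -0.074 -0.048 0.071 0 0 -1; 0 -0.076 -0.046 0.071 0 0 -1; 0 -0.077 -0.043 0.071 0 0 -1
```

step_arm --series "0 -0.058 -0.067 0.071 0 0 -0.28; 0 -0.06 -0.065 0.071 0 0 -0.28; 0 -0.062 -0.063 0.071 0 0 -0.28; 0 -0.064 -0.061 0.071 0 0 -0.28; 0 -0.067 -0.058 0.071 0 0 -0.28; 0 -0.069 -0.056 0.071 0 0 -0.28; 0 -0.071 -0.054 0.071 0 0 -0.28; 0 -0.072 -0.051 0.071 0 0 -0.28; 0 -0.074 -0.048 0.071 0 0 -0.28; 0 -0.076 -0.046 0.071 0 0 -0.28" --newtons 30

```text
clock: 1.35
eef_pos: [0.4461, -0.0744, 0.1748]
eef_rot: [[-0.0, -0.057, -0.998], [-0.0, -0.998, 0.057], [-1.0, 0.0, 0.0]]
force: [-0.0, -0.3, 0.1]
gripper_width: 0.0599
```

step_arm --series "0 -0.077 -0.043 0.071 0 0 -0.28; 0 0 0 0 0 0 -0.28; 0 0 0 0 0 0 -0.28"

```text
clock: 1.72
eef_pos: [0.4735, -0.0317, 0.1746]
eef_rot: [[-0.001, -0.091, -0.996], [-0.0, -0.996, 0.091], [-1.0, 0.0, 0.001]]
force: [-0.0, -0.3, -0.6]
gripper_width: 0.0601
```

Run:
```python
from h import *
plan(474,-31,175,-95.2)
c=get_calibration("wrist");print(c)
p,d=camera("wrist");cv2.imwrite("pics/w1.png",p[:,:,::-1]);np.save("pics/w1.npy",d)
d=np.load("pics/top0.npy");W=cloud("top",d);z=W[...,2]
m=(W[...,0]>.36)&(W[...,0]<.52)&(W[...,1]>.3)&(W[...,1]<.45)&(z>.06);print(W[m].round(3)[::3].tolist()[:20])
m=(W[...,0]>.5)&(W[...,0]<.9)&(W[...,1]>.0)&(W[...,1]<.3)&(z>.1)&(z<.7);q=W[m];q=q[np.argsort(q[:,0])];print(q[:60:6].round(3).tolist())
```

```text
t 1.73 pos [473.5 -31.7 174.6] F [-0.  -0.3 -0.6] w 60.1 yaw -95.2 rows 1 min 1
-0.001 -0.001 -0.001 -0.001 0.001 0 -1
{'intrinsics': array([[371.64829954,   0.        , 310.47629272],
       [  0.        , 371.64829954, 231.78150292],
       [  0.        ,   0.        ,   1.        ]]), 'R': array([[-9.08072092e-02, -9.95868477e-01, -1.63694176e-04],
       [-9.63854838e-01,  8.78467349e-02,  2.51528928e-01],
       [-2.50475350e-01,  2.29984174e-02, -9.67849767e-01]]), 't': array([0.01166605, 0.43336864, 0.50913098])}
[]
[[0.615, 0.084, 0.14], [0.616, 0.102, 0.117], [0.617, 0.086, 0.132], [0.618, 0.079, 0.137], [0.619, 0.074, 0.143], [0.619, 0.155, 0.12], [0.62, 0.156, 0.138], [0.62, 0.154, 0.107], [0.62, 0.155, 0.145], [0.621, 0.158, 0.234]]
```

View pics/w1.png

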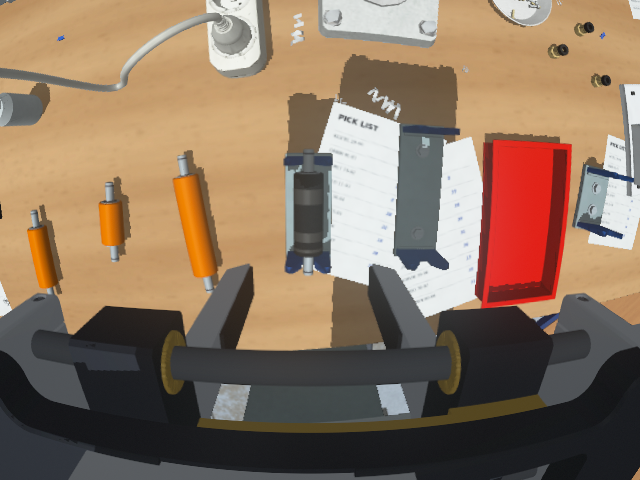

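```bash
cat >> h.py <<'E'
def wcloud(d,c):
    K=c["intrinsics"];v,u=np.mgrid[0:480,0:640];a=(u-K[0,2])/K[0,0];b=(v-K[1,2])/K[1,1];r=np.hypot(a,b)+1e-9
    k=np.tan(np.minimum(r,1.5))/r;P=np.stack([a*k*d,b*k*d,d],-1);return (P-c["t"])@c["R"]
def rep(W,sl,zmin,zmax,name,mn=10):
    z=W[...,2];m=np.zeros(z.shape,np.uint8);m[sl]=1
    m=((m>0)&(z>zmin)&(z<zmax)).astype(np.uint8)
    n,l,st,ce=cv2.connectedComponentsWithStats(m,connectivity=8)
    for i in range(1,n):
        if st[i,4]<mn: continue
        P=W[l==i];c=P[:,:2].mean(0)*1000;(cx,cy),(w,h),a=cv2.minAreaRect((P[:,:2]*1000).astype(np.float32))
        q=P[:,:2]-P[:,:2].mean(0);ev,V=np.linalg.eigh(q.T@q);ax=V[:,1]*np.sign(V[0,1])
        print(name,"n",st[i,4],"mean",c.round(1),"rect",round(cx,1),round(cy,1),round(w,1),round(h,1),"a",round(a,1),"yaw",round(np.degrees(np.arctan2(ax[1],ax[0])),1),"z",P[:,2].max().round(4))
E
python3 - <<'E'
from h import *
c=get_calibration("wrist");d=np.load("pics/w1.npy");W=wcloud(d,c)
print(W[100,150],W[215,195])
rep(W,np.s_[145:300,160:220],.01,.035,"long")
rep(W,np.s_[170:265,90:130],.01,.035,"short")
rep(W,np.s_[200:300,15:60],.01,.035,"med")
rep(W,np.s_[140:280,280:335],.044,.057,"worn")
rep(W,np.s_[140:280,280:335],.054,.065,"medcar")
rep(W,np.s_[110:280,385:465],.054,.065,"longcar")
rep(W,np.s_[150:245,570:635],.054,.065,"shortcar")
rep(W,np.s_[125:310,470:580],.028,.036,"tray")
E
```

```text
[ 6.09724595e-01  1.30127602e-01 -1.60901846e-04] [0.482034   0.08516337 0.02622166]
long n 2946 mean [471.9  88.4] rect 468.9 90.7 151.1 27.7 a 2.2 yaw 3.2 z 0.0297
short n 1320 mean [484.  189.1] rect 482.5 192.6 27.2 92.1 a 83.2 yaw -7.0 z 0.0294
med n 1318 mean [454.  310.2] rect 453.6 314.5 26.7 113.3 a 86.4 yaw -2.0 z 0.0295
worn n 2521 mean [477.6 -30.1] rect 476.0 -29.5 27.7 120.3 a 84.4 yaw -5.3 z 0.0555
worn n 25 mean [527.6 -13.8] rect 527.5 -13.9 2.8 5.5 a 84.9 yaw -7.1 z 0.057
worn n 53 mean [526.2 -25.2] rect 526.1 -25.2 6.0 6.0 a 84.2 yaw 50.9 z 0.0569
worn n 83 mean [524.4 -47.6] rect 523.9 -48.6 14.0 6.2 a 85.0 yaw 88.1 z 0.057
worn n 114 mean [428.1 -11.1] rect 427.2 -10.5 16.2 6.7 a 77.9 yaw 76.6 z 0.057
worn n 112 mean [425.5 -38.6] rect 424.3 -38.8 16.0 6.8 a 85.6 yaw -87.9 z 0.057
medcar n 94 mean [527.1 -17.8] rect 526.9 -17.8 10.7 6.3 a 84.3 yaw 84.5 z 0.0609
medcar n 92 mean [523.9 -50.6] rect 523.8 -50.3 10.6 6.2 a 84.9 yaw 84.3 z 0.0597
medcar n 18 mean [503.9 -33.4] rect 504.0 -33.4 2.8 9.7 a 66.5 yaw -26.6 z 0.0551
medcar n 75 mean [427.7  -8.5] rect 427.
[... 198 characters left out ...]
6 z 0.0601
longcar n 66 mean [ 544.2 -170.1] rect 544.3 -170.9 10.6 5.5 a 88.4 yaw 83.3 z 0.0602
longcar n 76 mean [ 418.9 -124.1] rect 418.6 -124.2 9.8 6.9 a 85.9 yaw -88.4 z 0.0597
longcar n 69 mean [ 415.7 -157.1] rect 415.6 -157.8 11.0 6.8 a 83.6 yaw 84.2 z 0.0594
shortcar n 36 mean [ 497.2 -381.4] rect 497.2 -381.2 5.9 9.9 a 0.3 yaw 74.5 z 0.0598
shortcar n 30 mean [ 490.9 -413.2] rect 490.8 -413.5 9.5 5.6 a 65.9 yaw 51.9 z 0.0593
shortcar n 39 mean [ 429.  -368.3] rect 428.5 -369.9 11.4 6.1 a 78.9 yaw 83.8 z 0.0597
shortcar n 32 mean [ 422.7 -400.2] rect 422.3 -399.9 9.0 6.4 a 80.9 yaw 84.6 z 0.0597
tray n 2728 mean [ 444.2 -269.8] rect 438.5 -273.1 110.2 189.1 a 87.3 yaw -2.3 z 0.0342
```

Run:
```python
from h import *
plan(476,-29.5,29,-95.3,6)
```

```text
t 1.77 pos [473.4 -32.2 174.7] F [-0.7 -0.2 -0.8] w 60.2 yaw -95.3 rows 6 min 3
0.04 -0.001 -0.001 0 0 0 -1; 0.04 -0.001 -0.001 0 0 0 -1; 0.04 -0.001 -0.001 0 0 0 -1; 0.04 -0.001 -0.001 0 0 0 -1; 0.04 -0.001 -0.001 0 0 0 -1; 0.04 -0.001 -0.001 0 0 0 -1
```

step_arm --series "0.04 -0.002 -0.002 0 0 0 -0.28; 0.05 -0.002 -0.002 0 0 0 -0.28; 0.05 0 0 0 0 0 -0.28; 0.05 0 0 0 0 0 -0.28; 0.03 0 0 0 0 0 -0.28; 0.022 0 0 0 0 0 -0.28; 0 0 0 0 0 0 -0.28; 0 0 0 0 0 0 0.8; 0 0 0 0 0 0 0.8; 0 0 0 0 0 0 0.8" --newtons 30

```text
clock: 3.02
eef_pos: [0.4767, -0.0293, 0.03]
eef_rot: [[0.001, -0.092, -0.996], [-0.0, -0.996, 0.092], [-1.0, 0.0, -0.001]]
force: [-0.8, -0.0, -0.8]
gripper_width: 0.0337
```

step_arm --series "0 0 0 0 0 0 0.8; 0 0 0 0 0 0 0.8; -0.005 0 0 0 0 0 0.8; -0.01 0 0 0 0 0 0.8"

```text
clock: 3.52
eef_pos: [0.4764, -0.0292, 0.0389]
eef_rot: [[-0.0, -0.092, -0.996], [0.0, -0.996, 0.092], [-1.0, -0.0, 0.0]]
force: [0.2, 0.2, -0.3]
gripper_width: 0.0097
```

Run:
```python
from h import *
p,d=camera("wrist");cv2.imwrite("pics/w2.png",p[:,:,::-1])
p,d=camera("scene");cv2.imwrite("pics/s2.png",cv2.resize(p[180:280,280:480,::-1],(800,400)))
print(ctrl.get_state())
```

```text
{'clock': 3.625, 'qpos': array([-1.38062758e-01,  3.07623567e-01,  1.85846946e+00,  3.95980158e-05,
        9.74288070e-01,  1.52438416e+00]), 'qvel': array([ 4.65534322e-04,  8.06963586e-03,  9.24938331e-03,  5.79300708e-04,
       -1.46217553e-02, -3.44014748e-05]), 'effort': array([ 1.17627298e-02, -4.74626935e+01, -2.90068388e+01,  1.58695586e-02,
        1.31127178e-01, -2.11129650e-04]), 'eef_pos': array([ 0.47690284, -0.02930251,  0.03944942]), 'eef_rot': array([[ 1.20453668e-03, -9.15444844e-02, -9.95800259e-01],
       [-1.34292175e-04, -9.95800988e-01,  9.15443889e-02],
       [-9.99999266e-01,  2.34596083e-05, -1.21177253e-03]]), 'force': array([-0.2162334 , -0.21109302,  0.00226332]), 'ft_torque': array([0.02699997, 0.02425731, 0.00442214]), 'gripper_width': 0.009431103495213701}
```

View pics/w2.png

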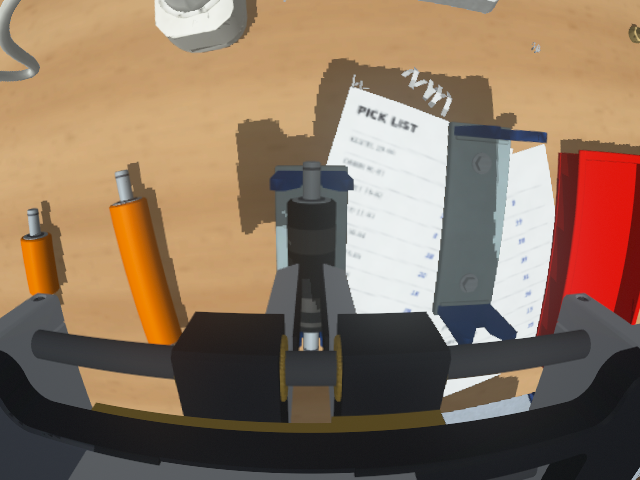

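View pics/s2.png

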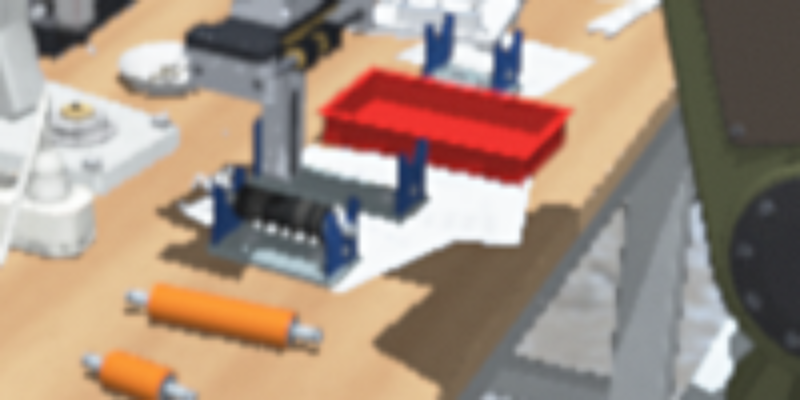

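Run:
```python
from h import *
c=get_calibration("wrist")
p,d=camera("wrist");np.save("pics/w2.npy",d);W=wcloud(d,c)
for u,v in((311,230),(311,250),(311,275),(311,300),(290,270),(290,280),(287,290),(335,270),(338,285),(280,300),(310,340),(295,245),(325,245)): print(u,v,(W[v,u]*1000).round(1))
cv2.imwrite("pics/w2z.png",cv2.resize(p[150:350,220:400,::-1],(720,800))[:600])
```

```text
311 230 [500.1 -31.5  53.3]
311 250 [488.9 -30.5  53.7]
311 275 [474.4 -29.1  54.1]
311 300 [458.6 -27.7  53.1]
290 270 [487.6 -20.1  79.2]
290 280 [487.3 -20.7  91.7]
287 290 [487.3 -20.  103.1]
335 270 [485.4 -41.9  78.8]
338 285 [484.7 -42.1  96.2]
280 300 [487.6 -17.8 113.5]
310 340 [425.9 -24.1  43.6]
295 245 [491.5 -21.7  49.9]
325 245 [490.4 -38.4  51.4]
```

View pics/w2z.png

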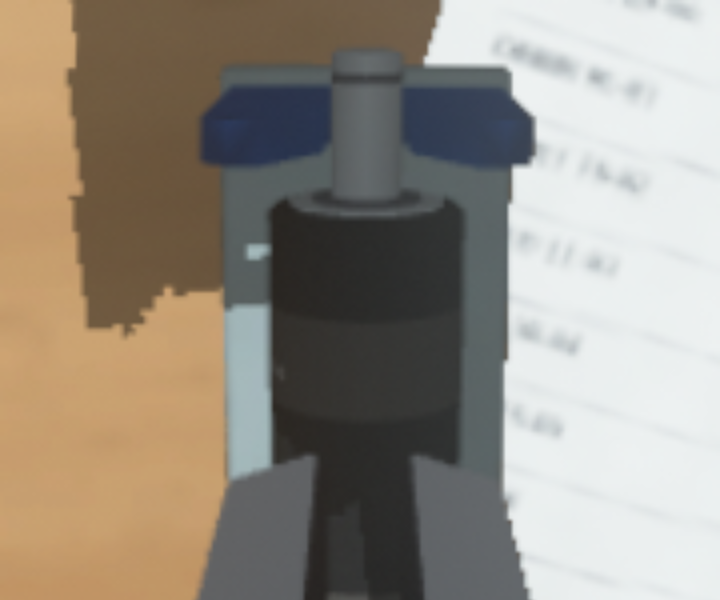

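Run:
```python
from h import *
c=get_calibration("wrist")
d=np.load("pics/w2.npy");W=wcloud(d,c)
for u in(285,295,330,340):
  for v in range(256,300,4): print(u,v,(W[v,u]*1000).round(1),d[v,u].round(4))
s=ctrl.get_state();print(s["eef_pos"],(-c["R"].T@c["t"]).round(4))
```

```text
285 256 [471.6 -11.    6.7] 0.2539
285 260 [468.7 -10.7   6.4] 0.255
285 264 [466.  -10.5   7.3] 0.2548
285 268 [487.8 -17.5  76.4] 0.1823
285 272 [487.6 -17.8  81.5] 0.1774
285 276 [487.2 -18.   85.9] 0.1732
285 280 [487.3 -18.4  91.3] 0.168
285 284 [487.3 -18.7  96.2] 0.1632
285 288 [487.5 -19.  101.1] 0.1585
285 292 [487.6 -19.4 105.7] 0.154
285 296 [487.1 -19.5 108.7] 0.1511
295 256 [484.9 -21.   49.5] 0.209
295 260 [482.5 -20.8  49.6] 0.2095
295 264 [487.1 -22.1  69.6] 0.1889
295 268 [487.7 -22.5  77.4] 0.1812
295 272 [487.  -22.5  81.2] 0.1778
295 276 [486.6 -22.7  85.5] 0.1737
295 280 [486.8 -22.9  91. ] 0.1683
295 284 [486.7 -23.1  95.5] 0.164
295 288 [487.2 -23.4 101.2] 0.1583
295 292 [486.6 -23.4 104.3] 0.1554
295 296 [487.2 -23.7 109.7] 0.1501
330 256 [482.6 -40.7  48. ] 0.2105
330 260 [480.  -40.6  47.6] 0.2115
330 264 [478.1 -40.3  49. ] 0.2107
330 268 [485.9 -39.5  76.6] 0.1821
330 272 [485.2 -39.3  80.5] 0.1785
330 276 [485.  -39.1  85.2] 0.1739
330 280 [485.6 -38.8  91.5] 0.1677
330 284 [485.7 -38.5  96.7] 0.1627
330 288 [485.7 -38.3 101. ] 0.1585
330 292 [485.2 -38.1 104.1] 0.1556
330 296 [486.  -37.9 110.1] 0.1497
340 256 [467.8 -48.7   5.6] 0.2551
340 260 [465.5 -48.4   7.5] 0.2538
340 264 [462.3 -48.2   6.6] 0.2555
340 268 [485.4 -44.5  76.6] 0.1821
340 272 [485.  -44.1  81.1] 0.1778
340 276 [485.1 -43.7  86.6] 0.1724
340 280 [485.4 -43.3  92.1] 0.1671
340 284 [485.4 -42.9  96.9] 0.1625
340 288 [484.9 -42.7 100.2] 0.1594
340 292 [484.6 -42.4 103.6] 0.1561
340 296 [485.2 -42.  109.2] 0.1506
[ 0.47675759 -0.02930909  0.03912152] [ 0.5492 -0.0358  0.2484]
```

Run:
```python
from h import *
c1=get_calibration("wrist")
# rebuild w1 calibration (printed)
c={'intrinsics':c1['intrinsics'],'R':np.array([[-9.08072092e-02,-9.95868477e-01,-1.63694176e-04],[-9.63854838e-01,8.78467349e-02,2.51528928e-01],[-2.50475350e-01,2.29984174e-02,-9.67849767e-01]]),'t':np.array([0.01166605,0.43336864,0.50913098])}
d=np.load("pics/w1.npy");W=wcloud(d,c)
for u in(235,245,250,378,390):
  for v in range(258,300,4): print(u,v,(W[v,u]*1000).round(1))
print(-c["R"].T@c["t"])
```

```text
235 258 [425.3  56.2   1.7]
235 262 [4.201e+02 5.740e+01 1.000e-01]
235 266 [414.9  58.5  -1.6]
235 270 [486.5   4.6 214.4]
235 274 [486.4   3.5 220. ]
235 278 [486.4   2.5 225.3]
235 282 [486.2   1.6 230. ]
235 286 [486.2   0.7 234.8]
235 290 [ 4.861e+02 -1.000e-01  2.391e+02]
235 294 [ 4.851e+02 -4.000e-01  2.412e+02]
235 298 [484.4  -0.7 243.8]
245 258 [ 4.238e+02  4.540e+01 -1.000e-01]
245 262 [418.6  46.5  -1.8]
245 266 [485.8   0.8 207.6]
245 270 [486.6  -0.7 215.9]
245 274 [ 4.845e+02 -4.000e-01  2.158e+02]
245 278 [484.8  -1.5 222.2]
245 282 [484.5  -2.2 226.4]
245 286 [482.4  -1.8 226.3]
245 290 [480.7  -1.7 227. ]
245 294 [546.3 -38.2 383.8]
245 298 [478.2  -1.9 230.4]
250 258 [423.   40.1  -1.2]
250 262 [418.5  40.6  -0.8]
250 266 [484.7  -1.2 204.9]
250 270 [485.   -2.4 212. ]
250 274 [483.4  -2.3 213.3]
250 278 [481.   -1.9 212.6]
250 282 [479.   -1.7 213. ]
250 286 [477.6  -1.7 214.7]
250 290 [475.8  -1.6 215.7]
250 294 [473.9  -1.4 216.4]
250 298 [471.3  -0.8 215.3]
378 258 [ 410.8 -100.3    0.7]
378 262 [ 406.3 -100.     1.3]
378 266 [480.1 -66.4 208.7]
378 270 [480.4 -65.3 215. ]
378 274 [480.2 -64.5 219.7]
378 278 [480.  -63.7 224.3]
378 282 [479.2 -63.2 227.2]
378 286 [479.2 -62.4 231.7]
378 290 [477.  -62.4 231.2]
378 294 [475.4 -62.2 232.1]
378 298 [474.4 -61.8 234.1]
390 258 [ 408.7 -114.1   -1.1]
390 262 [ 404.3 -113.9   -0.5]
390 266 [ 399.9 -113.6    0.4]
390 270 [480.1 -71.2 215.8]
390 274 [479.4 -70.4 219.3]
390 278 [479.6 -69.3 224.8]
390 282 [480.1 -68.1 230.5]
390 286 [480.3 -67.2 235.4]
390 290 [479.8 -66.5 238.6]
390 294 [480.2 -65.5 243.6]
390 298 [480.1 -64.8 247.2]
[ 0.54628858 -0.03816138  0.38375946]
```

step_arm --series "0 0 0 0 0 0 -0.28; 0 0 0 0 0 0 -0.28; 0 0 0 0 0 0 -0.28; 0.016 0 0 0 0 0 -0.28; 0.016 0 0 0 0 0 -0.28; 0.016 0 0 0 0 0 -0.28; 0.012 0 0 0 0 0 -0.28; 0 0 0 0 0 0 -0.28" --newtons 30

```text
clock: 4.68
eef_pos: [0.4761, -0.0292, 0.002]
eef_rot: [[-0.001, -0.092, -0.996], [0.0, -0.996, 0.092], [-1.0, -0.0, 0.001]]
force: [0.3, 0.2, -0.3]
gripper_width: 0.0602
```

Run:
```python
from h import *
c=get_calibration("wrist")
p,d=camera("wrist");np.save("pics/w3.npy",d);W=wcloud(d,c);cv2.imwrite("pics/w3.png",p[:,:,::-1])
plan(476,-29.5,0,-95.3,1)
for u in(245,250,378):
  for v in range(258,270,2): print(u,v,(W[v,u]*1000).round(1))
```

```text
t 4.72 pos [476.4 -29.3   2.5] F [-0.3 -0.4 -0. ] w 60.0 yaw -95.3 rows 1 min 1
0.004 0 0.001 0.002 0.001 0 -1
245 258 [481.2  10.6  -1.2]
245 260 [480.   10.8  -1.1]
245 262 [478.6  11.   -1.2]
245 264 [477.3  11.2  -1.3]
245 266 [488.9   3.1  36.1]
245 268 [489.2   2.4  40. ]
250 258 [4.814e+02 7.200e+00 2.000e-01]
250 260 [ 4.799e+02  7.500e+00 -4.000e-01]
250 262 [478.4   7.9  -1.3]
250 264 [477.5   7.8   0. ]
250 266 [486.9   1.6  30.9]
250 268 [487.1   1.   34.7]
378 258 [ 4.743e+02 -6.980e+01  4.000e-01]
378 260 [472.8 -69.9  -0.5]
378 262 [472.1 -69.6   1.1]
378 264 [470.5 -69.7   0.5]
378 266 [482.1 -64.2  34.6]
378 268 [482.9 -63.3  39.5]
```

View pics/w3.png

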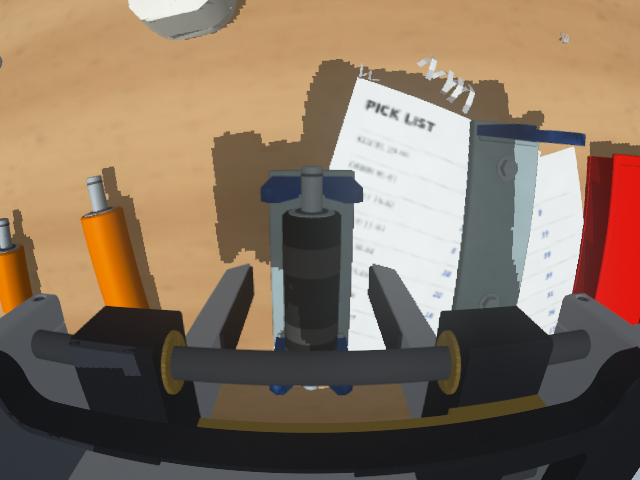

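step_arm --series "0.004 0 0 0 0 0 -0.28; 0 0 0 0 0 0 0.8; 0 0 0 0 0 0 0.8; 0 0 0 0 0 0 0.8; 0 0 0 0 0 0 0.8" --newtons 30

```text
clock: 5.35
eef_pos: [0.4765, -0.0293, 0.0003]
eef_rot: [[0.0, -0.092, -0.996], [0.0, -0.996, 0.092], [-1.0, -0.0, -0.0]]
force: [-0.2, 0.4, 0.7]
gripper_width: 0.0273
```

step_arm --series "-0.01 0 0 0 0 0 0.8; -0.03 0 0 0 0 0 0.8; -0.04 0 0 0 0 0 0.8; -0.05 0 0 0 0 0 0.8; 0 0 0 0 0 0 0.8"

```text
clock: 5.98
eef_pos: [0.4775, -0.0294, 0.0801]
eef_rot: [[0.004, -0.092, -0.996], [-0.0, -0.996, 0.092], [-1.0, 0.0, -0.004]]
force: [-0.5, -0.1, -1.9]
gripper_width: 0.0272
```

Run:
```python
from h import *
plan(439,-274.5,78,-92.8,6,0.8)
```

```text
t 5.97 pos [477.5 -29.4  80.1] F [-0.5 -0.1 -1.9] w 27.2 yaw -95.3 rows 6 min 5
0.001 0.069 0.004 -0.014 -0.001 0 0.8; 0.001 0.069 0.005 -0.014 -0.001 0 0.8; 0.001 0.069 0.005 -0.014 -0.001 0 0.8; 0.001 0.069 0.006 -0.014 -0.001 0 0.8; 0.001 0.069 0.006 -0.014 -0.001 0 0.8; 0.001 0.069 0.007 -0.014 -0.001 0 0.8
```

step_arm --series "0.001 0.069 0.005 -0.014 0 0 0.8; 0.001 0.069 0.005 -0.014 0 0 0.8; 0.001 0.069 0.005 -0.014 0 0 0.8; 0.001 0.069 0.006 -0.014 0 0 0.8; 0.001 0.069 0.006 -0.014 0 0 0.8; 0.001 0.069 0.006 -0.014 0 0 0.8; 0 0 0 0 0 0 0.8; 0 0 0 0 0 0 0.8"

```text
clock: 6.98
eef_pos: [0.4379, -0.2749, 0.0737]
eef_rot: [[-0.001, -0.05, -0.999], [0.001, -0.999, 0.05], [-1.0, -0.001, 0.001]]
force: [-0.1, 0.3, -1.2]
gripper_width: 0.0272
```

Run:
```python
from h import *
c=get_calibration("wrist")
p,d=camera("wrist");cv2.imwrite("pics/w4.png",p[:,:,::-1])
plan(439,-274.5,-22,-92.8,1,0.8)
```

```text
t 7.03 pos [ 438.1 -274.6   74. ] F [-0.4  0.1 -1.6] w 27.2 yaw -92.8 rows 1 min 2
0.16 0 -0.002 -0.001 0.002 0.002 0.8
```

View pics/w4.png

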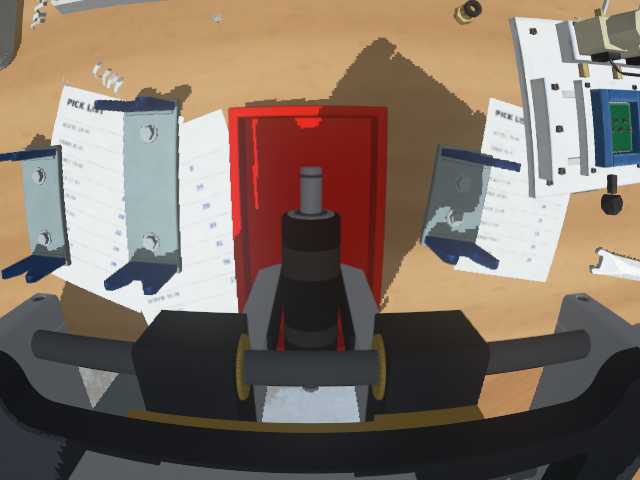

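Roller centred over the red tray (roller at ~(311,260), tray walls at columns 235–385). Lower it.

step_arm --series "0.05 0 0 0 0 0 0.8; 0.05 0 0 0 0 0 0.8; 0.03 0 0 0 0 0 0.8; 0.02 0 0 0 0 0 0.8; 0.006 0 0 0 0 0 0.8; 0 0 0 0 0 0 0.8; 0 0 0 0 0 0 0.8"

```text
clock: 7.9
eef_pos: [0.4387, -0.2757, -0.0183]
eef_rot: [[0.001, -0.05, -0.999], [-0.001, -0.999, 0.05], [-1.0, 0.001, -0.001]]
force: [0.3, 0.2, -1.3]
gripper_width: 0.0272
```

step_arm --series "0.004 0 0 0 0 0 0.8; 0.003 0 0 0 0 0 0.8; 0.002 0 0 0 0 0 0.8; 0 0 0 0 0 0 0.8"

```text
clock: 8.4
eef_pos: [0.4385, -0.2756, -0.0228]
eef_rot: [[0.0, -0.05, -0.999], [-0.0, -0.999, 0.05], [-1.0, 0.0, -0.0]]
force: [-7.9, 6.1, 23.1]
gripper_width: 0.027
```

step_arm --series "-0.002 0 0 0 0 0 0.8; 0 0 0 0 0 0 0.2; 0 0 0 0 0 0 0; 0 0 0 0 0 0 0; 0 0 0 0 0 0 0"

```text
clock: 9.02
eef_pos: [0.4383, -0.2755, -0.0233]
eef_rot: [[-0.0, -0.05, -0.999], [0.0, -0.999, 0.05], [-1.0, -0.0, 0.0]]
force: [-0.0, -0.4, 0.3]
gripper_width: 0.0472
```

step_arm --series "-0.03 0 0 0 0 0 0; -0.06 0 0 0 0 0 0; -0.09 0 0 0 0 0 -0.28; -0.09 0 0 0 0 0 -0.28; 0 0 0 0 0 0 -0.28"

```text
clock: 9.65
eef_pos: [0.4399, -0.2766, 0.1441]
eef_rot: [[0.007, -0.05, -0.999], [-0.005, -0.999, 0.05], [-1.0, 0.005, -0.007]]
force: [0.3, -0.5, -0.4]
gripper_width: 0.0602
```

Run:
```python
from h import *
p,d=camera("wrist");c=get_calibration("wrist");cv2.imwrite("pics/w5.png",p[:,:,::-1]);W=wcloud(d,c)
rep(W,np.s_[125:310,270:350],.014,.028,"worn",100)
plan(468.5,90.5,130,-86.9,8,-0.28)
```

```text
worn n 2750 mean [ 439.  -274.6] rect 436.4 -274.1 28.5 120.7 a 87.7 yaw -3.0 z 0.028
worn n 420 mean [ 350.8 -271.2] rect 350.6 -270.6 78.6 2.6 a 86.8 yaw 87.3 z 0.0274
t 9.7 pos [ 438.9 -275.9  141.3] F [-0.4  0.3 -0.4] w 60.4 yaw -92.8 rows 8 min 7
0.002 -0.077 -0.002 -0.026 -0.001 -0.001 -0.28; 0.002 -0.077 -0.003 -0.026 -0.001 -0.001 -0.28; 0.002 -0.076 -0.004 -0.026 -0.001 -0.001 -0.28; 0.002 -0.076 -0.005 -0.026 -0.001 -0.001 -0.28; 0.002 -0.076 -0.006 -0.026 -0.001 -0.001 -0.28; 0.002 -0.076 -0.007 -0.026 -0.001 -0.001 -0.28; 0.002 -0.076 -0.008 -0.026 -0.001 -0.001 -0.28; 0.002 -0.076 -0.009 -0.026 -0.001 -0.001 -0.28
```

View pics/w5.png

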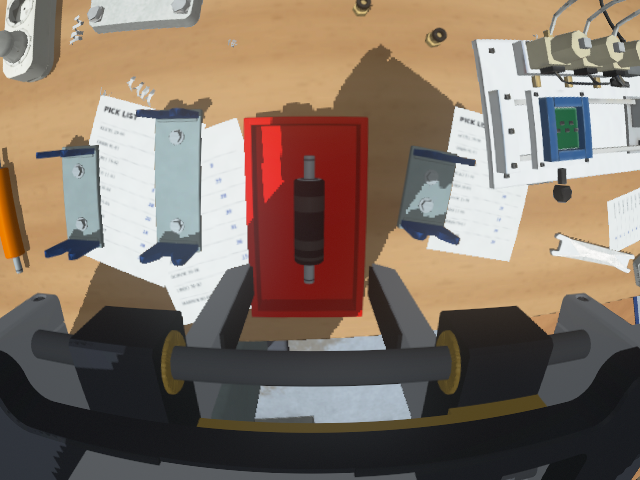

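Run:
```python
from h import *
c=get_calibration("wrist");p,d=camera("wrist");W=wcloud(d,c)
rep(W,np.s_[135:270,30:108],.054,.065,"medcar")
rep(W,np.s_[100:270,132:208],.054,.065,"longcar")
rep(W,np.s_[140:250,395:480],.054,.065,"shortcar")
```

```text
medcar n 58 mean [523.2 -52.3] rect 523.3 -52.1 10.2 5.8 a 79.8 yaw 75.1 z 0.0605
medcar n 50 mean [526. -20.] rect 526.1 -19.5 7.3 6.0 a 89.3 yaw 87.4 z 0.0595
medcar n 45 mean [427.  -10.1] rect 427.1 -8.8 12.3 5.9 a 80.1 yaw 69.1 z 0.0592
medcar n 57 mean [424.5 -42.8] rect 424.1 -42.3 8.6 6.6 a 88.0 yaw 71.8 z 0.0596
longcar n 89 mean [ 544.2 -171.6] rect 544.4 -170.9 10.3 6.5 a 85.3 yaw -86.1 z 0.0602
longcar n 83 mean [ 547.6 -139. ] rect 547.8 -138.4 11.5 6.0 a 81.9 yaw 86.5 z 0.0598
longcar n 74 mean [ 418.9 -125.8] rect 418.4 -125.3 11.0 7.2 a 85.0 yaw 70.7 z 0.0594
longcar n 80 mean [ 415.4 -158.7] rect 415.1 -158.3 9.2 6.6 a 86.3 yaw 76.4 z 0.0592
shortcar n 86 mean [ 497.3 -381.6] rect 497.3 -382.5 10.2 6.4 a 82.5 yaw 77.6 z 0.0604
shortcar n 79 mean [ 491.3 -414.3] rect 491.1 -415.0 12.6 5.9 a 80.2 yaw 85.7 z 0.0602
shortcar n 88 mean [ 428.8 -369.2] rect 428.5 -370.0 10.1 6.5 a 80.4 yaw 82.7 z 0.0597
shortcar n 72 mean [ 422.5 -401.2] rect 421.9 -402.0 10.9 6.6 a 78.9 yaw 82.1 z 0.06
```

step_arm --series "0.002 -0.077 -0.002 -0.026 0 0 -0.28; 0.002 -0.077 -0.003 -0.026 0 0 -0.28; 0.002 -0.076 -0.004 -0.026 0 0 -0.28; 0.002 -0.076 -0.005 -0.026 0 0 -0.28; 0.002 -0.076 -0.006 -0.026 0 0 -0.28; 0.002 -0.076 -0.007 -0.026 0 0 -0.28; 0.002 -0.076 -0.008 -0.026 0 0 -0.28; 0.002 -0.076 -0.009 -0.026 0 0 -0.28; 0 0 0 0 0 0 -0.28; 0 0 0 0 0 0 -0.28"

```text
clock: 11.0
eef_pos: [0.4658, 0.0902, 0.1285]
eef_rot: [[-0.002, 0.054, -0.999], [-0.0, -0.999, -0.054], [-1.0, 0.0, 0.002]]
force: [-0.3, 0.2, -0.6]
gripper_width: 0.0603
```

Run:
```python
from h import *
p,d=camera("wrist");c=get_calibration("wrist");cv2.imwrite("pics/w6.png",p[:,:,::-1]);W=wcloud(d,c)
rep(W,np.s_[80:340,260:360],.008,.03,"long",100)
rep(W,np.s_[80:300,60:250],.008,.03,"others",100)
plan(468.5,90.5,-26,-86.9,5,-0.28)
```

```text
long n 4298 mean [472.6  92. ] rect 468.7 91.5 151.5 28.4 a 2.3 yaw 2.7 z 0.0297
others n 2122 mean [484.3 191.3] rect 482.6 193.8 28.2 92.5 a 82.3 yaw -7.6 z 0.0292
others n 2310 mean [453.1 311.6] rect 450.0 314.6 28.2 122.2 a 88.7 yaw -2.8 z 0.0297
t 11.05 pos [465.9  89.8 128.7] F [ 0.5  0.3 -0. ] w 60.3 yaw -86.9 rows 5 min 3
0.052 0 -0.001 0 0 0 -0.28; 0.052 0 -0.001 0 0 0 -0.28; 0.052 0 -0.001 0 0 0 -0.28; 0.052 0 -0.001 0 0 0 -0.28; 0.052 0 -0.001 0 0 0 -0.28
```

View pics/w6.png

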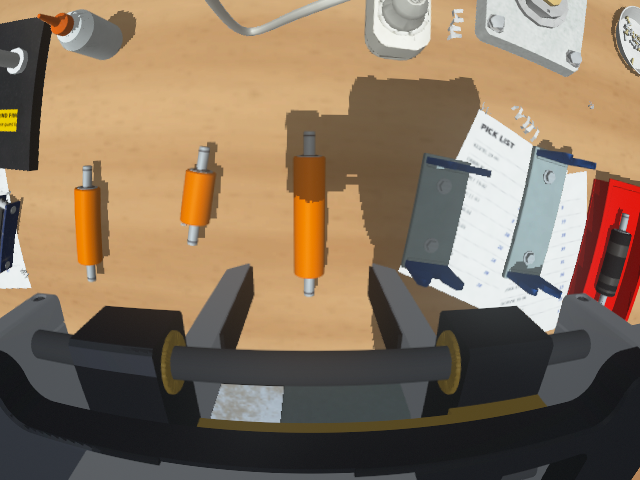

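step_arm --series "0.05 -0.001 -0.002 0 0 0 -0.28; 0.07 -0.001 -0.002 0 0 0 -0.28; 0.06 0 -0.001 0 0 0 -0.28; 0.04 0 0 0 0 0 -0.28; 0.024 0 0 0 0 0 -0.28; 0.01 0 0 0 0 0 -0.28; 0 0 0 0 0 0 -0.28; 0 0 0 0 0 0 -0.28"

```text
clock: 12.05
eef_pos: [0.4697, 0.0919, -0.0224]
eef_rot: [[0.001, 0.054, -0.999], [0.0, -0.999, -0.054], [-1.0, -0.0, -0.001]]
force: [0.2, 0.9, 0.1]
gripper_width: 0.0602
```

step_arm --series "0.004 0 0 0 0 0 -0.28; 0 0 0 0 0 0 0.2; 0 0 0 0 0 0 0.8; 0 0 0 0 0 0 0.8; 0 0 0 0 0 0 0.8; 0 0 0 0 0 0 0.8"

```text
clock: 12.8
eef_pos: [0.4692, 0.0919, -0.0255]
eef_rot: [[0.0, 0.054, -0.999], [0.0, -0.999, -0.054], [-1.0, -0.0, -0.0]]
force: [-1.0, 1.1, 0.8]
gripper_width: 0.027
```

step_arm --series "-0.01 0 0 0 0 0 0.8; -0.03 0 0 0 0 0 0.8; -0.06 0 0 0 0 0 0.8; -0.08 0 0 0 0 0 0.8; -0.01 0 0 0 0 0 0.8"

```text
clock: 13.42
eef_pos: [0.4706, 0.0921, 0.0914]
eef_rot: [[0.005, 0.054, -0.999], [0.001, -0.999, -0.054], [-1.0, -0.0, -0.005]]
force: [0.7, 0.5, -2.7]
gripper_width: 0.0271
```

Run:
```python
from h import *
plan(481.7,-148,85,-95.7,6,0.8)
```

```text
t 13.43 pos [470.6  92.1  91.4] F [ 0.7  0.5 -2.7] w 27.1 yaw -86.9 rows 6 min 5
0.002 0.067 0.001 0.051 -0.002 0 0.8; 0.002 0.067 -0.001 0.051 -0.002 0 0.8; 0.002 0.067 -0.003 0.051 -0.002 0 0.8; 0.002 0.067 -0.005 0.051 -0.002 0 0.8; 0.002 0.066 -0.006 0.051 -0.002 0 0.8; 0.002 0.066 -0.008 0.051 -0.002 0 0.8
```

step_arm --series "0.002 0.067 0.001 0.051 0 0 0.8; 0.002 0.067 -0.001 0.051 0 0 0.8; 0.002 0.067 -0.003 0.051 0 0 0.8; 0.002 0.067 -0.005 0.051 0 0 0.8; 0.002 0.066 -0.006 0.051 0 0 0.8; 0.002 0.066 -0.008 0.051 0 0 0.8; 0 0 0 0 0 0 0.8; 0 0 0 0 0 0 0.8"

```text
clock: 14.42
eef_pos: [0.4796, -0.148, 0.0804]
eef_rot: [[-0.001, -0.099, -0.995], [0.001, -0.995, 0.099], [-1.0, -0.001, 0.002]]
force: [0.0, -0.3, -2.4]
gripper_width: 0.0268
```

Run:
```python
from h import *
p,d=camera("wrist");c=get_calibration("wrist");cv2.imwrite("pics/w7.png",p[:,:,::-1]);W=wcloud(d,c)
rep(W,np.s_[80:300,220:400],.054,.0605,"car",20)
rep(W,np.s_[60:300,260:360],.105,.15,"roll",100)
plan(481.7,-148,10,-95.7,5,0.8)
```

```text
car n 178 mean [ 548.  -137.3] rect 547.9 -137.3 11.4 5.8 a 83.8 yaw 83.6 z 0.0604
car n 166 mean [ 544.8 -169.8] rect 544.8 -169.6 10.7 5.8 a 85.2 yaw 84.9 z 0.0602
roll n 9328 mean [ 509.2 -150.3] rect 511.8 -156.3 47.2 80.7 a 69.4 yaw -6.3 z 0.1499
t 14.47 pos [ 479.8 -147.7   80.7] F [-0.4  0.7 -2.7] w 27.1 yaw -95.6 rows 5 min 2
0.024 0 -0.001 0.001 0 0 0.8; 0.024 0 -0.001 0.001 0 0 0.8; 0.024 0 -0.001 0.001 0 0 0.8; 0.024 0 -0.001 0.001 0 0 0.8; 0.024 0 -0.001 0.001 0 0 0.8
```

View pics/w7.png

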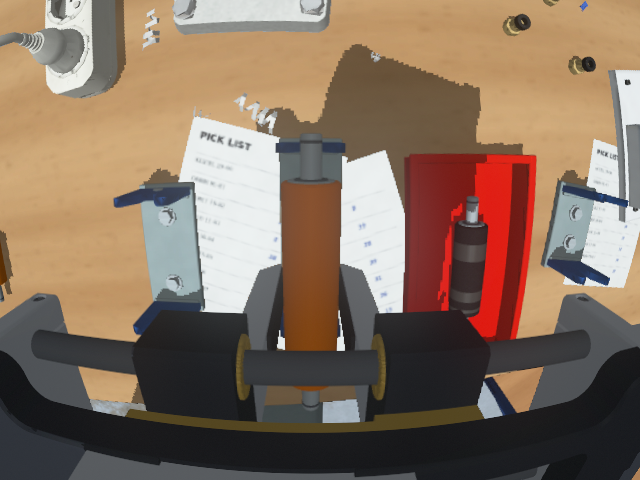

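step_arm --series "0.03 0 -0.002 0 0 0 0.8; 0.04 0 -0.001 0 0 0 0.8; 0.03 0 0 0 0 0 0.8; 0.015 0 0 0 0 0 0.8; 0 0 0 0 0 0 0.8; 0 0 0 0 0 0 0.8"

```text
clock: 15.22
eef_pos: [0.4824, -0.1486, 0.0129]
eef_rot: [[0.001, -0.098, -0.995], [-0.0, -0.995, 0.098], [-1.0, 0.0, -0.001]]
force: [0.3, 0.4, -3.1]
gripper_width: 0.0272
```

step_arm --series "0.006 0 0 0 0 0 0.8; 0.006 0 0 0 0 0 0.8; 0 0 0 0 0 0 0.8"

```text
clock: 15.6
eef_pos: [0.4818, -0.1486, 0.0048]
eef_rot: [[-0.0, -0.099, -0.995], [0.0, -0.995, 0.099], [-1.0, -0.0, 0.0]]
force: [0.8, 0.1, -2.2]
gripper_width: 0.0273
```

step_arm --series "0.003 0 0 0 0 0 0.8; 0.003 0 0 0 0 0 0.8; 0 0 0 0 0 0 0.8"

```text
clock: 15.98
eef_pos: [0.4819, -0.1486, 0.0013]
eef_rot: [[-0.0, -0.099, -0.995], [0.0, -0.995, 0.099], [-1.0, -0.0, 0.0]]
force: [-1.0, 0.4, -2.7]
gripper_width: 0.0273
```

step_arm --series "0.002 0 0 0 0 0 0.8; 0.001 0 0 0 0 0 0.8; 0 0 0 0 0 0 0.8"

```text
clock: 16.35
eef_pos: [0.4822, -0.1487, 0.0002]
eef_rot: [[0.0, -0.099, -0.995], [-0.0, -0.995, 0.099], [-1.0, 0.0, -0.0]]
force: [-3.0, 0.9, 6.4]
gripper_width: 0.0273
```

Bottomed (upward force, eef ≈0). Release.

step_arm --series "0 0 0 0 0 0 0.25; 0 0 0 0 0 0 0; 0 0 0 0 0 0 -0.28; 0 0 0 0 0 0 -0.28; -0.03 0 0 0 0 0 -0.28; -0.07 0 0 0 0 0 -0.28; -0.08 0 0 0 0 0 -0.28; -0.04 0 0 0 0 0 -0.28; 0 0 0 0 0 0 -0.28"

```text
clock: 17.48
eef_pos: [0.4827, -0.1489, 0.133]
eef_rot: [[0.003, -0.099, -0.995], [-0.001, -0.995, 0.099], [-1.0, 0.001, -0.003]]
force: [0.1, 0.4, 0.3]
gripper_width: 0.0601
```

Run:
```python
from h import *
p,d=camera("wrist");c=get_calibration("wrist");cv2.imwrite("pics/w8.png",p[:,:,::-1]);W=wcloud(d,c)
rep(W,np.s_[80:300,220:400],.0565,.065,"car",20)
rep(W,np.s_[80:300,280:345],.042,.056,"roll",100)
plan(450,314.5,130,-92.9,9,-0.28)
```

```text
car n 35 mean [ 547.  -137.7] rect 546.8 -138.0 4.6 6.8 a 61.7 yaw -20.0 z 0.0583
car n 29 mean [ 543.3 -169.4] rect 543.5 -169.4 4.6 5.4 a 84.0 yaw -12.8 z 0.0583
roll n 130 mean [ 544.3 -167.6] rect 543.9 -167.8 16.1 6.2 a 84.5 yaw 86.6 z 0.056
roll n 4092 mean [ 483.3 -148.3] rect 478.4 -147.8 26.4 123.7 a 84.3 yaw -5.8 z 0.0537
t 17.52 pos [ 482.  -148.6  131.5] F [-0.1 -0.6 -1.3] w 60.2 yaw -95.7 rows 9 min 9
0 -0.085 0.014 -0.011 0 0 -0.28; 0 -0.085 0.014 -0.011 0 0 -0.28; 0 -0.085 0.013 -0.011 0 0 -0.28; 0 -0.085 0.013 -0.011 0 0 -0.28; 0 -0.085 0.013 -0.011 0 0 -0.28; 0 -0.085 0.012 -0.011 0 0 -0.28; 0 -0.085 0.012 -0.011 0 0 -0.28; 0 -0.085 0.011 -0.011 0 0 -0.28; 0 -0.085 0.011 -0.011 0 0 -0.28
```

View pics/w8.png

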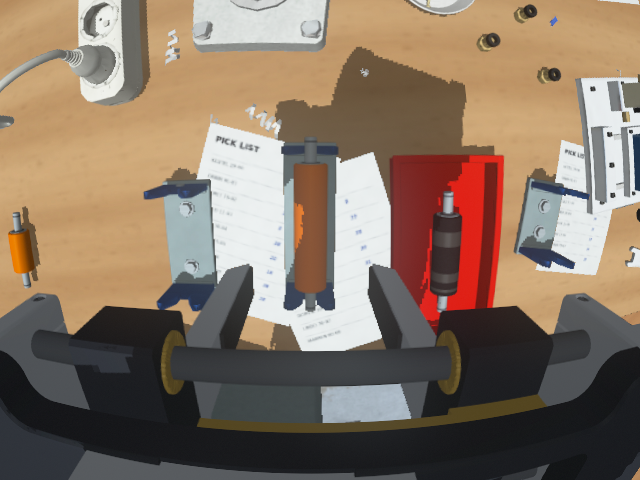

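step_arm --series "0 -0.085 0.014 -0.011 0 0 -0.28; 0 -0.085 0.014 -0.011 0 0 -0.28; 0 -0.085 0.013 -0.011 0 0 -0.28; 0 -0.085 0.013 -0.011 0 0 -0.28; 0 -0.085 0.013 -0.011 0 0 -0.28; 0 -0.085 0.012 -0.011 0 0 -0.28; 0 -0.085 0.012 -0.011 0 0 -0.28; 0 -0.085 0.011 -0.011 0 0 -0.28; 0 -0.085 0.011 -0.011 0 0 -0.28; 0 0 0 0 0 0 -0.28"

```text
clock: 18.77
eef_pos: [0.4482, 0.3163, 0.1294]
eef_rot: [[-0.003, -0.046, -0.999], [-0.001, -0.999, 0.046], [-1.0, 0.001, 0.002]]
force: [-0.4, 0.2, -0.9]
gripper_width: 0.06
```

step_arm --series "0 0 0 0 0 0 -0.28"

```text
clock: 18.9
eef_pos: [0.4491, 0.3135, 0.1303]
eef_rot: [[-0.002, -0.049, -0.999], [-0.001, -0.999, 0.049], [-1.0, 0.001, 0.002]]
force: [0.0, -1.0, 0.8]
gripper_width: 0.0603
```

Run:
```python
from h import *
p,d=camera("wrist");c=get_calibration("wrist");cv2.imwrite("pics/w9.png",p[:,:,::-1]);W=wcloud(d,c)
rep(W,np.s_[80:340,260:360],.008,.03,"med",100)
plan(450,314.5,-25,-92.9,5,-0.28)
```

```text
med n 3214 mean [452.5 316.9] rect 449.2 316.8 27.9 121.5 a 86.5 yaw -3.4 z 0.0295
t 18.95 pos [449.4 313.2 130.7] F [-0.   0.   0.4] w 60.0 yaw -92.9 rows 5 min 3
0.052 -0.001 0 0 0.001 0 -0.28; 0.052 0 0 0 0.001 0 -0.28; 0.052 0 0 0 0.001 0 -0.28; 0.052 0 0 0 0.001 0 -0.28; 0.052 0 0 0 0.001 0 -0.28
```

View pics/w9.png

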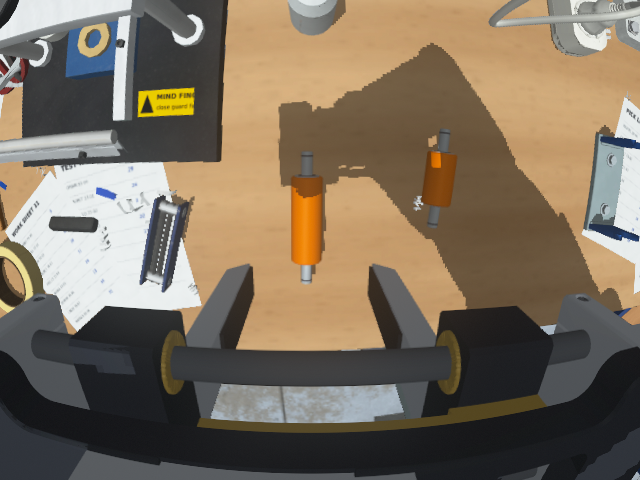

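step_arm --series "0.05 -0.003 0 0.01 0 0 -0.28; 0.07 -0.002 0 0 0 0 -0.28; 0.06 0 0 0 0 0 -0.28; 0.04 0 0 0 0 0 -0.28; 0.024 0 0 0 0 0 -0.28; 0.01 0 0 0 0 0 -0.28; 0 0 0 0 0 0 -0.28; 0 0 0 0 0 0 -0.28"

```text
clock: 19.95
eef_pos: [0.4502, 0.3174, -0.0199]
eef_rot: [[0.001, -0.054, -0.999], [0.001, -0.999, 0.054], [-1.0, -0.001, -0.001]]
force: [-0.2, 0.1, 0.5]
gripper_width: 0.06
```

step_arm --series "0.006 0 0 0 0 0 -0.28; 0.002 0 0 0 0 0 -0.28; 0 0 0 0 0 0 0.2; 0 0 0 0 0 0 0.8; 0 0 0 0 0 0 0.8; 0 0 0 0 0 0 0.8; 0 0 0 0 0 0 0.8"

```text
clock: 20.82
eef_pos: [0.4497, 0.3172, -0.0255]
eef_rot: [[0.0, -0.054, -0.999], [0.0, -0.999, 0.054], [-1.0, -0.0, -0.0]]
force: [0.0, -0.4, -0.8]
gripper_width: 0.0273
```

step_arm --series "-0.01 0 0 0 0 0 0.8; -0.03 0 0 0 0 0 0.8; -0.06 0 0 0 0 0 0.8; -0.08 0 0 0 0 0 0.8; -0.01 0 0 0 0 0 0.8"

```text
clock: 21.45
eef_pos: [0.4512, 0.3182, 0.0929]
eef_rot: [[0.006, -0.054, -0.999], [0.003, -0.999, 0.054], [-1.0, -0.004, -0.005]]
force: [-0.6, -0.1, -2.3]
gripper_width: 0.0271
```

Run:
```python
from h import *
plan(475.8,-29.8,88,-95.3,7,0.8)
```

```text
t 21.45 pos [451.2 318.2  92.9] F [-0.6 -0.1 -2.3] w 27.1 yaw -93.1 rows 7 min 7
0.001 0.082 -0.01 0.011 -0.002 0.001 0.8; 0.001 0.082 -0.011 0.011 -0.002 0.001 0.8; 0.001 0.082 -0.011 0.011 -0.002 0.001 0.8; 0.001 0.082 -0.012 0.011 -0.002 0.001 0.8; 0.001 0.082 -0.012 0.011 -0.002 0.001 0.8; 0.001 0.082 -0.013 0.011 -0.002 0.001 0.8; 0.001 0.082 -0.013 0.011 -0.002 0.001 0.8
```

step_arm --series "0.001 0.082 -0.01 0.011 0 0 0.8; 0.001 0.082 -0.011 0.011 0 0 0.8; 0.001 0.082 -0.011 0.011 0 0 0.8; 0.001 0.082 -0.012 0.011 0 0 0.8; 0.001 0.082 -0.012 0.011 0 0 0.8; 0.001 0.082 -0.013 0.011 0 0 0.8; 0.001 0.082 -0.013 0.011 0 0 0.8; 0 0 0 0 0 0 0.8; 0 0 0 0 0 0 0.8"

```text
clock: 22.58
eef_pos: [0.4742, -0.0295, 0.0841]
eef_rot: [[-0.001, -0.093, -0.996], [0.0, -0.996, 0.093], [-1.0, -0.0, 0.001]]
force: [-0.2, 0.4, -2.6]
gripper_width: 0.0268
```

Run:
```python
from h import *
p,d=camera("wrist");c=get_calibration("wrist");cv2.imwrite("pics/w10.png",p[:,:,::-1]);W=wcloud(d,c)
rep(W,np.s_[80:300,220:400],.054,.0605,"car",20)
plan(475.8,-29.8,12,-95.3,4,0.8)
```

```text
car n 162 mean [526.6 -16.8] rect 526.7 -16.9 11.0 6.6 a 83.5 yaw 84.1 z 0.06
car n 165 mean [523.6 -49.9] rect 523.6 -49.9 10.5 6.5 a 84.6 yaw 79.5 z 0.0597
t 22.62 pos [474.2 -29.1  84.2] F [-0.1  0.2 -1.7] w 27.0 yaw -95.3 rows 4 min 2
0.03 0 -0.001 0 0 0 0.8; 0.03 0 -0.001 0 0 0 0.8; 0.03 0 -0.001 0 0 0 0.8; 0.03 0 -0.001 0 0 0 0.8
```

View pics/w10.png

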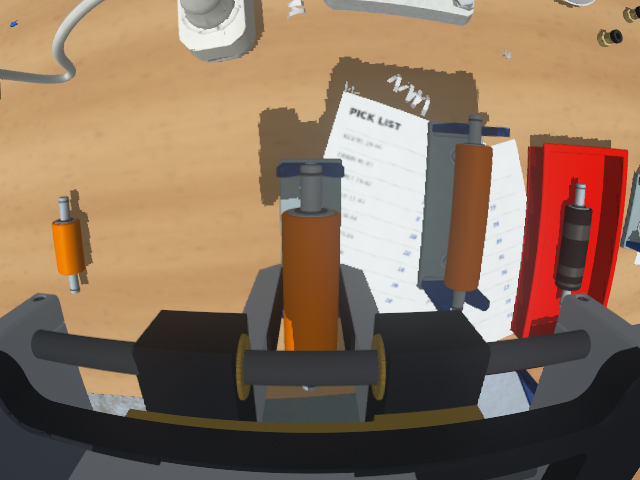

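step_arm --series "0.03 0 -0.001 0 0 0 0.8; 0.04 0 -0.001 0 0 0 0.8; 0.03 0 0 0 0 0 0.8; 0.02 0 0 0 0 0 0.8; 0.006 0 0 0 0 0 0.8; 0 0 0 0 0 0 0.8"

```text
clock: 23.38
eef_pos: [0.4759, -0.0297, 0.0089]
eef_rot: [[0.0, -0.092, -0.996], [-0.0, -0.996, 0.092], [-1.0, -0.0, -0.0]]
force: [0.5, -0.3, -1.8]
gripper_width: 0.0276
```

step_arm --series "0.004 0 0 0 0 0 0.8; 0.004 0 0 0 0 0 0.8; 0 0 0 0 0 0 0.8"

```text
clock: 23.75
eef_pos: [0.4756, -0.0299, 0.0038]
eef_rot: [[-0.0, -0.093, -0.996], [0.0, -0.996, 0.093], [-1.0, -0.0, 0.0]]
force: [-0.5, -0.0, -2.3]
gripper_width: 0.0273
```

step_arm --series "0.003 0 0 0 0 0 0.8; 0.002 0 0 0 0 0 0.8; 0.001 0 0 0 0 0 0.8; 0 0 0 0 0 0 0.8"

```text
clock: 24.25
eef_pos: [0.4757, -0.0299, 0.0004]
eef_rot: [[0.0, -0.093, -0.996], [-0.0, -0.996, 0.093], [-1.0, 0.0, -0.0]]
force: [-1.5, -0.2, 1.7]
gripper_width: 0.0274
```

Seated. Release, lift.

step_arm --series "0 0 0 0 0 0 0.25; 0 0 0 0 0 0 0; 0 0 0 0 0 0 -0.28; 0 0 0 0 0 0 -0.28; -0.03 0 0 0 0 0 -0.28; -0.07 0 0 0 0 0 -0.28; -0.08 0 0 0 0 0 -0.28; -0.04 0 0 0 0 0 -0.28; 0 0 0 0 0 0 -0.28"

```text
clock: 25.38
eef_pos: [0.4764, -0.03, 0.1336]
eef_rot: [[0.003, -0.093, -0.996], [-0.0, -0.996, 0.093], [-1.0, 0.0, -0.003]]
force: [-0.9, 0.8, -0.9]
gripper_width: 0.0603
```

Run:
```python
from h import *
p,d=camera("wrist");c=get_calibration("wrist");cv2.imwrite("pics/w11.png",p[:,:,::-1]);W=wcloud(d,c)
rep(W,np.s_[80:300,220:400],.0565,.065,"car",20)
rep(W,np.s_[80:300,280:345],.042,.056,"roll",100)
rep(W,np.s_[80:300,20:120],.008,.03,"short",100)
plan(482.5,194.5,130,-97.4,5,-0.28)
```

```text
car n 32 mean [525.9 -17.9] rect 526.2 -18.1 6.5 5.0 a 39.4 yaw 24.4 z 0.058
car n 27 mean [522.4 -49.5] rect 522.6 -49.8 4.6 5.4 a 85.0 yaw -11.8 z 0.0582
car n 37 mean [426.1  -8.4] rect 426.3 -8.4 5.9 6.2 a 83.3 yaw 11.4 z 0.0579
car n 37 mean [423.1 -40.3] rect 422.9 -40.3 5.1 5.9 a 85.0 yaw -15.0 z 0.0592
roll n 3164 mean [476.7 -29.7] rect 474.3 -29.8 26.3 120.9 a 84.1 yaw -5.4 z 0.054
roll n 116 mean [525.8 -20.9] rect 525.6 -19.8 15.5 6.1 a 83.6 yaw 79.9 z 0.0559
roll n 132 mean [523.2 -47.3] rect 522.9 -47.8 15.5 6.1 a 85.0 yaw 87.1 z 0.056
roll n 173 mean [427.5 -10.1] rect 426.4 -9.9 15.6 6.8 a 83.9 yaw 80.1 z 0.0559
roll n 182 mean [424.8 -38.5] rect 423.4 -38.5 16.1 7.3 a 84.0 yaw 89.6 z 0.0558
short n 1546 mean [483.  189.5] rect 481.1 193.2 27.3 92.3 a 81.0 yaw -7.3 z 0.028
t 25.43 pos [475.7 -29.9 132.1] F [1.3 0.  0.4] w 60.0 yaw -95.3 rows 5 min 4
0.001 -0.075 0.005 0.015 0 0 -0.28; 0.001 -0.075 0.005 0.015 0 0 -0.28; 0.001 -0.075 0.006 0.015 0 0 -0.28; 0.001 -0.075 0.006 0.015 0 0 -0.28; 0.001 -0.075 0.007 0.015 0 0 -0.28
```

View pics/w11.png

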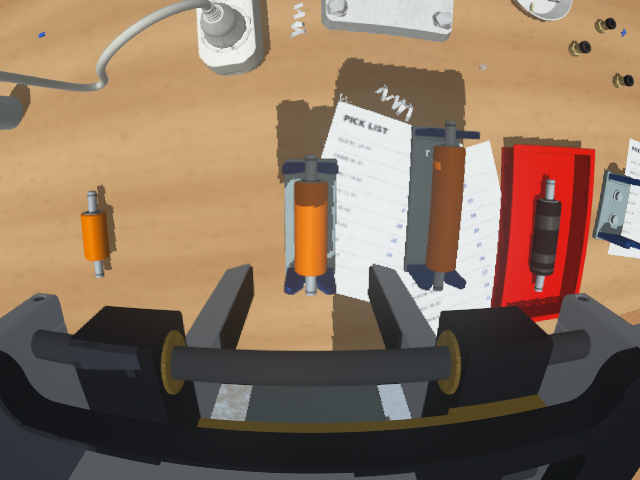

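Medium seated (top at 54 mm, centred at (474.3,-29.8)). Next, the short one.

step_arm --series "0.001 -0.075 0.005 0.015 0 0 -0.28; 0.001 -0.075 0.005 0.015 0 0 -0.28; 0.001 -0.075 0.006 0.015 0 0 -0.28; 0.001 -0.075 0.006 0.015 0 0 -0.28; 0.001 -0.075 0.007 0.015 0 0 -0.28; 0 0 0 0 0 0 -0.28; 0 0 0 0 0 0 -0.28"

```text
clock: 26.3
eef_pos: [0.482, 0.1951, 0.128]
eef_rot: [[-0.002, -0.13, -0.992], [-0.001, -0.992, 0.13], [-1.0, 0.001, 0.002]]
force: [0.4, -0.6, 0.6]
gripper_width: 0.0604
```

Run:
```python
from h import *
p,d=camera("wrist");c=get_calibration("wrist");cv2.imwrite("pics/w12.png",p[:,:,::-1]);W=wcloud(d,c)
rep(W,np.s_[80:340,260:360],.008,.03,"short",100)
plan(482.5,194.5,-25,-97.4,5,-0.28)
```

```text
short n 2254 mean [484.9 194.1] rect 482.3 194.3 27.3 91.4 a 82.0 yaw -7.8 z 0.0297
t 26.35 pos [482.3 194.8 128.3] F [ 0.1 -0.8 -0.7] w 59.9 yaw -97.5 rows 5 min 3
0.051 0 0 -0.001 0.001 0 -0.28; 0.051 0 0 -0.001 0.001 0 -0.28; 0.051 0 0 -0.001 0.001 0 -0.28; 0.051 0 0 -0.001 0.001 0 -0.28; 0.051 0 0 -0.001 0.001 0 -0.28
```

View pics/w12.png

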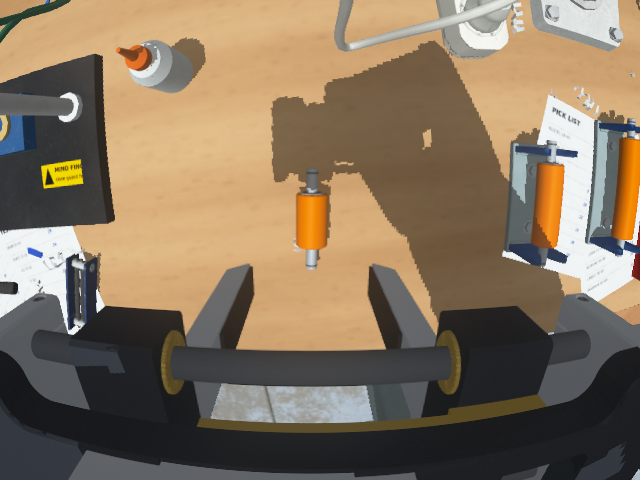

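Aligned with the short roller (centre ≈(311,220)). Descend and grip.

step_arm --series "0.05 0 0 0 0 0 -0.28; 0.07 0 0 0 0 0 -0.28; 0.06 0 0 0 0 0 -0.28; 0.04 0 0 0 0 0 -0.28; 0.024 0 0 0 0 0 -0.28; 0.006 0 0 0 0 0 -0.28; 0 0 0 0 0 0 -0.28; 0 0 0 0 0 0 -0.28"

```text
clock: 27.35
eef_pos: [0.4831, 0.1958, -0.0199]
eef_rot: [[0.001, -0.13, -0.992], [0.0, -0.992, 0.13], [-1.0, -0.001, -0.001]]
force: [0.7, 0.2, 1.4]
gripper_width: 0.0596
```

step_arm --series "0.006 0 0 0 0 0 -0.28; 0.002 0 0 0 0 0 -0.28; 0 0 0 0 0 0 0.2; 0 0 0 0 0 0 0.8; 0 0 0 0 0 0 0.8; 0 0 0 0 0 0 0.8; 0 0 0 0 0 0 0.8"

```text
clock: 28.22
eef_pos: [0.4825, 0.1956, -0.0256]
eef_rot: [[0.0, -0.13, -0.992], [-0.0, -0.992, 0.13], [-1.0, 0.0, -0.0]]
force: [0.3, -0.3, -0.5]
gripper_width: 0.0275
```

step_arm --series "-0.01 0 0 0 0 0 0.8; -0.03 0 0 0 0 0 0.8; -0.06 0 0 0 0 0 0.8; -0.08 0 0 0 0 0 0.8; -0.01 0 0 0 0 0 0.8"

```text
clock: 28.85
eef_pos: [0.4842, 0.1962, 0.0927]
eef_rot: [[0.006, -0.13, -0.992], [0.002, -0.992, 0.13], [-1.0, -0.003, -0.006]]
force: [0.5, 0.3, -1.4]
gripper_width: 0.0274
```

Run:
```python
from h import *
plan(460,-392,90,-101,10,0.8)
```

```text
t 28.85 pos [484.2 196.2  92.7] F [ 0.5  0.3 -1.4] w 27.4 yaw -97.5 rows 10 min 11
0 0.098 -0.009 0.012 -0.001 0.001 0.8; 0 0.098 -0.009 0.012 -0.001 0.001 0.8; 0 0.098 -0.01 0.012 -0.001 0.001 0.8; 0 0.098 -0.011 0.012 -0.001 0.001 0.8; 0 0.097 -0.011 0.012 -0.001 0.001 0.8; 0 0.097 -0.012 0.012 -0.001 0.001 0.8; 0 0.097 -0.012 0.012 -0.001 0.001 0.8; 0 0.097 -0.013 0.012 -0.001 0.001 0.8; 0 0.097 -0.014 0.012 -0.001 0.001 0.8; 0 0.097 -0.014 0.012 -0.001 0.001 0.8
```

step_arm --series "0 0.098 -0.009 0.012 0 0 0.8; 0 0.098 -0.009 0.012 0 0 0.8; 0 0.098 -0.01 0.012 0 0 0.8; 0 0.098 -0.011 0.012 0 0 0.8; 0 0.097 -0.011 0.012 0 0 0.8; 0 0.097 -0.012 0.012 0 0 0.8; 0 0.097 -0.012 0.012 0 0 0.8; 0 0.097 -0.013 0.012 0 0 0.8; 0 0.097 -0.014 0.012 0 0 0.8; 0 0.097 -0.014 0.012 0 0 0.8"

```text
clock: 30.1
eef_pos: [0.4586, -0.3942, 0.0884]
eef_rot: [[-0.0, -0.189, -0.982], [0.0, -0.982, 0.189], [-1.0, -0.0, 0.0]]
force: [1.3, 0.4, -0.3]
gripper_width: 0.0271
```

step_arm --series "0 0 0 0 0 0 0.8; 0 0 0 0 0 0 0.8; 0 0 0 0 0 0 0.8"

```text
clock: 30.48
eef_pos: [0.4595, -0.3913, 0.0885]
eef_rot: [[-0.0, -0.188, -0.982], [0.0, -0.982, 0.188], [-1.0, -0.0, 0.0]]
force: [0.5, 0.5, -1.3]
gripper_width: 0.0272
```

Run:
```python
from h import *
p,d=camera("wrist");c=get_calibration("wrist");cv2.imwrite("pics/w13.png",p[:,:,::-1]);W=wcloud(d,c)
rep(W,np.s_[80:300,200:420],.054,.0605,"car",15)
plan(460,-392,12,-101,4,0.8)
```

```text
car n 164 mean [ 497.3 -383.5] rect 497.1 -383.8 10.7 6.7 a 80.6 yaw 77.4 z 0.0602
car n 164 mean [ 491.2 -416. ] rect 491.0 -416.1 10.1 6.7 a 79.8 yaw 78.3 z 0.06
t 30.52 pos [ 459.5 -391.4   88.6] F [ 0.3  0.1 -0.9] w 27.4 yaw -100.8 rows 4 min 2
0.032 0 0 0.002 0 0 0.8; 0.032 0 0 0.002 0 0 0.8; 0.032 0 0 0.002 0 0 0.8; 0.032 0 0 0.002 0 0 0.8
```

View pics/w13.png

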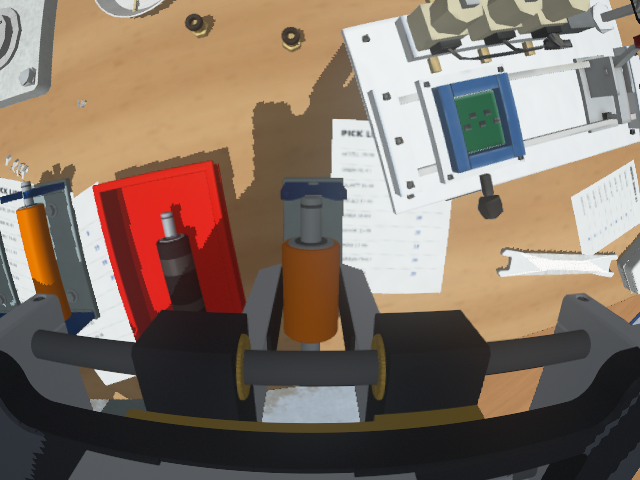

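step_arm --series "0.03 0.0015 0 0.004 0 0 0.8; 0.04 0.0015 0 0 0 0 0.8; 0.03 0 0 0 0 0 0.8; 0.02 0 0 0 0 0 0.8; 0.008 0 0 0 0 0 0.8; 0 0 0 0 0 0 0.8; 0 0 0 0 0 0 0.8"

```text
clock: 31.4
eef_pos: [0.4592, -0.3945, 0.0123]
eef_rot: [[0.001, -0.191, -0.982], [-0.001, -0.982, 0.191], [-1.0, 0.001, -0.001]]
force: [0.1, -0.3, -1.2]
gripper_width: 0.0273
```

step_arm --series "0.006 0 0 0 0 0 0.8; 0.003 0 0 0 0 0 0.8; 0 0 0 0 0 0 0.8"

```text
clock: 31.78
eef_pos: [0.4589, -0.3941, 0.0061]
eef_rot: [[-0.0, -0.191, -0.982], [0.0, -0.982, 0.191], [-1.0, -0.0, 0.0]]
force: [0.2, 0.3, -0.5]
gripper_width: 0.0274
```

step_arm --series "0.003 -0.001 0 0 0 0 0.8; 0.003 0 0 0 0 0 0.8; 0 0 0 0 0 0 0.8"

```text
clock: 32.15
eef_pos: [0.4589, -0.3936, 0.0025]
eef_rot: [[-0.0, -0.191, -0.982], [0.0, -0.982, 0.191], [-1.0, -0.0, 0.0]]
force: [-0.9, -1.1, -2.2]
gripper_width: 0.0268
```

step_arm --series "0.003 0 0 0 0 0 0.8; 0.001 0 0 0 0 0 0.8; 0 0 0 0 0 0 0.8"

```text
clock: 32.52
eef_pos: [0.459, -0.3936, 0.0004]
eef_rot: [[0.0, -0.191, -0.982], [-0.0, -0.982, 0.191], [-1.0, 0.0, -0.0]]
force: [-0.1, 0.4, 1.0]
gripper_width: 0.0273
```

Seated. Release, lift, then check all.

step_arm --series "0 0 0 0 0 0 0.25; 0 0 0 0 0 0 0; 0 0 0 0 0 0 -0.28; 0 0 0 0 0 0 -0.28; -0.03 0 0 0 0 0 -0.28; -0.07 0 0 0 0 0 -0.28; -0.08 0 0 0 0 0 -0.28; -0.07 0 0 0 0 0 -0.28; 0 0 0 0 0 0 -0.28; 0 0 0 0 0 0 -0.28"

```text
clock: 33.78
eef_pos: [0.4588, -0.3934, 0.1503]
eef_rot: [[-0.0, -0.191, -0.982], [0.0, -0.982, 0.191], [-1.0, -0.0, 0.0]]
force: [-0.2, -0.3, -0.0]
gripper_width: 0.0599
```

Run:
```python
from h import *
plan(462,-393,150,-101,1,-.28)
p,d=camera("wrist");c=get_calibration("wrist");cv2.imwrite("pics/w14.png",p[:,:,::-1]);W=wcloud(d,c)
rep(W,np.s_[80:300,220:400],.0565,.065,"car",15)
rep(W,np.s_[80:300,280:345],.042,.056,"roll",100)
p,d=camera("top");cv2.imwrite("pics/top2.png",cv2.resize(p[180:330,130:530,::-1],(800,300),interpolation=cv2.INTER_CUBIC));W=cloud("top",d)
rep(W,np.s_[232:295,330:360],.042,.0565,"med",100)
rep(W,np.s_[225:295,375:406],.042,.0565,"long",100)
rep(W,np.s_[243:290,470:505],.042,.0565,"short",60)
rep(W,np.s_[240:305,428:456],.012,.028,"worn",60)
rep(W,np.s_[262:310,140:175],.010,.04,"hex",50)
rep(W,np.s_[190:220,200:232],.01,.2,"bottle",50)
```

```text
t 33.77 pos [ 458.8 -393.4  150.3] F [-0.2 -0.3 -0. ] w 59.9 yaw -101.0 rows 1 min 1
0 -0.002 -0.005 0 0 0 -0.28
car n 50 mean [ 496.7 -383.6] rect 496.8 -383.3 6.5 6.0 a 79.4 yaw 14.5 z 0.0601
car n 48 mean [ 490.8 -415.1] rect 490.9 -415.4 6.6 5.1 a 78.3 yaw 74.3 z 0.0596
car n 42 mean [ 428.5 -370.4] rect 428.9 -370.4 6.1 6.2 a 78.9 yaw -38.3 z 0.0596
car n 49 mean [ 422.6 -402.1] rect 422.7 -401.7 6.0 6.2 a 79.8 yaw 21.4 z 0.0594
roll n 2025 mean [ 460.4 -393.3] rect 458.2 -393.3 26.3 91.3 a 78.5 yaw -11.2 z 0.0546
roll n 108 mean [ 496.8 -386.6] rect 496.5 -385.1 15.6 6.2 a 76.9 yaw 73.9 z 0.056
roll n 112 mean [ 492.1 -412.3] rect 491.1 -413.1 16.2 6.1 a 80.7 yaw 84.6 z 0.0559
roll n 143 mean [ 429.1 -372.8] rect 428.1 -372.1 16.0 6.5 a 76.9 yaw 72.4 z 0.056
roll n 133 mean [ 424.  -399.9] rect 422.6 -400.6 15.8 6.5 a 82.5 yaw 88.5 z 0.0559
med n 392 mean [474.5 -31.5] rect 475.2 -31.6 31.0 121.1 a 79.9 yaw -7.7 z 0.0564
long n 482 mean [ 484.4 -149.3] rect 481.4 -154.1 43.2 149.2 a 88.5 yaw -5.9 z 0.0565
short n 114 mean [ 455.8 -390.4] rect 453.2 -393.1 34.2 31.4 a 0.4 yaw -40.4 z 0.0563
worn n 158 mean [ 420.7 -271.1] rect 425.9 -276.1 28.5 97.4 a 86.9 yaw 6.2 z 0.028
hex n 396 mean [431.7 456. ] rect 433.1 459.5 38.9 89.1 a 69.8 yaw -21.0 z 0.0323
bottle n 252 mean [629.3 296. ] rect 635.5 299.2 39.4 35.9 a 6.4 yaw -45.4 z 0.1138
```

View pics/w14.png

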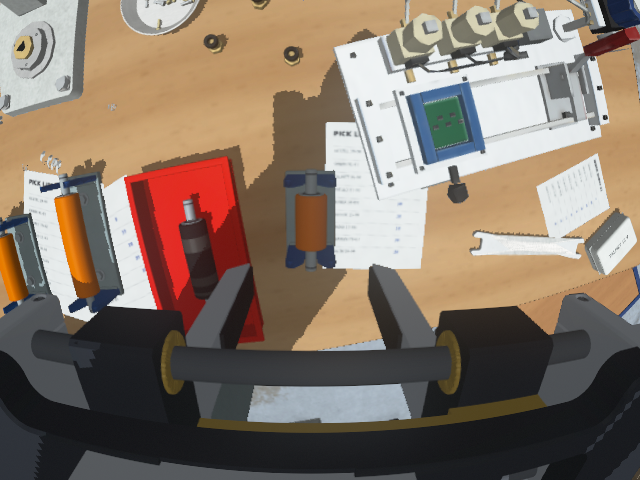

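View pics/top2.png

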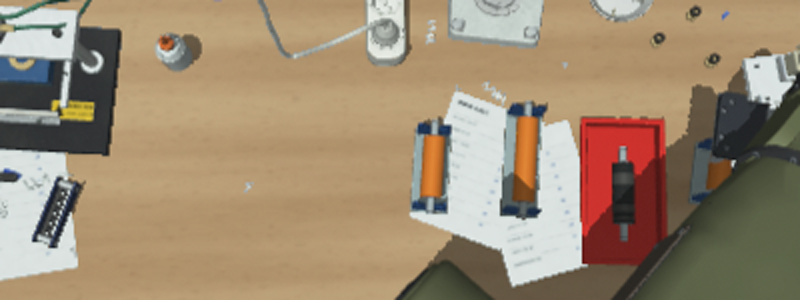

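```bash
python3 -c "
from rig import ctrl
print(ctrl.close_job())"
```

```text
the job is handed in; nothing more can be done
None
```

The rollers are changed and the job is handed in, at about 34 s of the 99 s allowed. The worn black roller lies in the red tray, and the short, medium and long orange rollers sit in the carriages of their own length.

- **Orange rollers:** in the wrist camera, the middles lay within a few mm of the carriage centres. Their axes came out about 40 mm above the bench, and they lined up with the carriages to about 1°. All three bottomed in the slots with only light force.
- **Worn roller:** after release it measured level on the tray floor near the middle, with its top at about 28 mm.
- **Hex keys and oil bottle:** they measured where they were at the start, to within about 1 mm.
- **Gripper:** it was open and clear of everything when I handed in.

**Disagreements:**
- **First grasp missed:** the real fingertips sit about 29 mm higher than the reported TCP. My first closing on the worn roller therefore met nothing and disturbed nothing. I measured the offset in the wrist depth image and allowed for it in every later grasp and placing.
- **Tray contact:** setting the worn roller down pressed it to 23 N before I released it. That is under the limits, though more than I meant.
- **Final top view:** the arm blocked part of the short carriage and the worn roller. For the worn roller I rely on the wrist view taken at release and the last pictures, and for the short roller on the wrist view alone.

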